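Make up two collection trays at the optician's bench

TASK

Make up the two collection trays from the loose stock on the bench. Into the tray that holds the folded spectacles lay the hard spectacle case and stand the pump spray; into the tray that holds the contact-lens cartons stand the solution bottle and the dropper bottle and lay the twin-well lens case. Bottles stand upright, cases lie flat the right way up, each on the tray's floor and not on top of anything, and the spectacles and the cartons stay where they lie.

Things in the scene. Friction and masses are not known exactly. Their poses are not given: they have to be found in the camera images.
- case_mid (a point): (in mm) hard spectacle case, black, closed, a long box with rounded edges: 57 wide (its x) x 152 long (its y) x 42 high, about 0.12 kg. The point is its centre, 21 above its underside. z up, right way up at the start. Grasp it across its 57 mm width (along its x).
- spray_mid (a point): (in mm) pump spray for spectacle lenses: round bottle 34 in diameter with straight sides from 2 to 50 above its foot, pale blue-grey with a white label, then a shoulder and a narrow white pump head 20 in diameter; 86 high in all, about 0.06 kg. The point is on its axis, 43 above its foot. Axes: z up along the bottle; it stands upright on the worktop at the start.
- solution_mid (a point): (in mm) lens-care solution bottle, pale, rounded rectangular: 34 thick (its x) x 54 wide (its y), flat sides from 4 to 60 above its foot, white cap 26 in diameter on top; 92 high in all, about 0.12 kg. The point is on its axis, 46 above its foot. Grasp it across its 34 mm thickness (along its x). Axes: z up along the bottle; it stands upright on the worktop at the start.
- drops_mid (a point): (in mm) dropper bottle for eye drops, the smallest bottle: round, white, 28 in diameter with straight sides from 2 to 36 above its foot, then a shoulder and a slim grey cone-shaped cap 17 in diameter at its base; 66 high in all, about 0.03 kg. The point is on its axis, 33 above its foot. Axes: z up along the bottle; it stands upright on the worktop at the start.
- lenscase_mid (a point): (in mm) twin-well contact-lens case lying flat: pale body 34 wide (its x) x 68 long (its y) x 12 high, with two round white screw caps 29 in diameter side by side on top (at y = +/-17.5); 20 high in all, about 0.025 kg. The point is its centre, 10 above its underside. z up. Grasp its body across the 34 mm width (along its x), fingertips close to the surface.
- tray_spectacles: (in mm) grey job tray, an open box 240 (x) x 190 (y) x 35 high, walls and floor 4 thick (inside 232 x 182), fixed on the worktop. Origin at the centre of its underside: its inner floor is at z = +4, its rim at z = +35; z up, x along its long side, away from the robot to within 7 degrees. It holds the folded spectacles at its far end (x = +58 to +114 of the tray); the rest, x = -116 to +56 over the full inner width, is free.
- tray_contacts: (in mm) grey job tray, an open box 240 (x) x 190 (y) x 35 high, walls and floor 4 thick (inside 232 x 182), fixed on the worktop. Origin at the centre of its underside: its inner floor is at z = +4, its rim at z = +35; z up, x along its long side, away from the robot to within 7 degrees. It holds the banded cartons at its far end (x = +57 to +114 of the tray); the rest, x = -116 to +56 over the full inner width, is free.
- spectacles: (in mm) black-rimmed spectacles, folded, lenses up, loose on the floor of their tray, which they mark: 46 (x) x 138 (y) x 26 high. Origin at the centre of the underside. To be left where they lie.
- cartons: (in mm) two plain white and blue contact-lens cartons banded together side by side, loose on the floor of their tray, which they mark: 48 (x) x 122 (y) x 30 high. Origin at the centre of the underside. To be left where they lie.

How it is judged (in metres and radians):
At the end, for the whole second after the job is handed in: Each of the five in its own tray (centre within 105 mm of the tray's centre lengthwise, 85 mm crosswise), on the tray floor (height within 6 mm), upright or flat within 0.15 rad, at rest and released; spectacles and cartons within 25 mm of where they lay (x of case_mid in the frame of tray_spectacles between -0.105 and 0.105 m and y of case_mid in the frame of tray_spectacles between -0.085 and 0.085 m and z of case_mid in the frame of tray_spectacles between 0.019 and 0.031 m and angle between each of case_mid, spray_mid, solution_mid, drops_mid, lenscase_mid's own z axis and vertical below 0.15 rad and linear speed of each of case, spray, solution, drops, lenscase below 0.02 m/s and x of spray_mid in the frame of tray_spectacles between -0.105 and 0.105 m and y of spray_mid in the frame of tray_spectacles between -0.085 and 0.085 m and z of spray_mid in the frame of tray_spectacles between 0.041 and 0.053 m and x of solution_mid in the frame of tray_contacts between -0.105 and 0.105 m and y of solution_mid in the frame of tray_contacts between -0.085 and 0.085 m and z of solution_mid in the frame of tray_contacts between 0.044 and 0.056 m and x of drops_mid in the frame of tray_contacts between -0.105 and 0.105 m and y of drops_mid in the frame of tray_contacts between -0.085 and 0.085 m and z of drops_mid in the frame of tray_contacts between 0.031 and 0.043 m and x of lenscase_mid in the frame of tray_contacts between -0.105 and 0.105 m and y of lenscase_mid in the frame of tray_contacts between -0.085 and 0.085 m and z of lenscase_mid in the frame of tray_contacts between 0.008 and 0.02 m and distance of each of spectacles, cartons from where it was at the start of the episode below 0.025 m); the robot touches nothing.
It fails at once if the spectacles are shoved, lifted or tipped (distance of spectacles from where it was at the start of the episode above 0.025 m or angle between spectacles's own z axis and vertical above 0.35 rad).
It fails at once if the cartons are shoved, lifted or tipped (distance of cartons from where it was at the start of the episode above 0.025 m or angle between cartons's own z axis and vertical above 0.35 rad).
It also fails if it takes over 134 s, if anything falls off the work surface, if the arm or the gripper's body presses on something with over 40 N, if the wrist force passes 120 N, or if a joint passes its speed limit or range.

ROBOT

A 7-joint arm with a two-finger parallel gripper is mounted at the origin on the work surface. World frame = base frame: x ahead of the robot, y to its left, z up, the work surface at z = 0. Lengths are in mm, angles in rad, forces in N, time in s.
With the tool pointing down it reaches from about 400 to 875 mm from the base axis. Payload 4.4 kg.
Tool frame: the origin (TCP) lies between the finger pads; the fingertips stand 11 mm ahead of it and the grasp point (between the pads) lies 8 mm behind it; y points along the fingers, x is the direction in which the jaws open and shut, and the axes are right-handed (so a half turn about y gives the same grasp; the last joint's range is limited). The gripper opens to 85 mm and grips with 20 to 120 N. Pads are 22 mm wide; open, the fingers measure 114 mm over their backs; the gripper's body (76 mm by 85 mm) begins 54 mm behind the grasp point. The pads swing forward as they close: fully open they stand 13 mm farther back than shut.
Start: joints at [-1.3, 0.628, 0.038, 1.517, -0.027, 0.996, -0.02], TCP at [214.782, 613.503, 242.313] pointing down, gripper open.
Joint ranges: [-3.06, 3.06], [-0.37, 2.12], [-1.25, 1.32], [0.18, 2.47], [-1.1, 4.24], [0.23, 1.98], [-2.94, 2.94]. Speed limits (rad/s): [2.57, 2.57, 3.14, 3.14, 3.14, 3.14, 3.14].

INTERFACE

Orientations are given as [roll, pitch, yaw] about the fixed x, y, z axes, in that order (R = Rz(yaw) Ry(pitch) Rx(roll)).
In Python, from cell import * gives the robot as it stands.
- The arm moves only by the shell command python3 -m jog 'ROWS'. ROWS is JSON, a list of rows, each an object of numbers: "x", "y", "z": the shift along the tool's x, y, z in mm; "ax", "ay", "az": the turn, a rotation vector about the tool's x, y, z in rad; "grip": the finger opening in mm, from 0 to 85.4. In form: [{"x": .., "y": .., "z": .., "ax": .., "ay": .., "az": .., "grip": ..}, ...]. A call has 1 to 5 rows; each row is the pose to reach, as a shift and turn from the pose commanded when the call began, along the tool's axes at that moment; what a row does not reach only later rows make up. A row lasts 1/10 s, in which the tool goes at most 50 mm and 8.59 degrees, less where a joint would pass 70% of its speed; a pose out of reach is approached as far as the arm can. A call with a gripper value outside its range is refused whole. The fingers move at their own pace and stop on an object; the grip force is fixed at half the most. Time passes only in rows, so rows that repeat a pose let the fingers close. It gives the time, the measured TCP pose, the force and the opening at its end, in the units of the state.
- read_state(): the state, without advancing time (a new reading comes with each control period).
- get_image(name): name is "scene" or "top"; returns a dict with "color" (384x512x3 uint8, red, green, blue), "vfov" (degrees; the focal length in pixels is half the picture's height over the tangent of half this angle, whatever the lens; pixels are square), "cx", "cy" (the principal point, pixels), "k1" (the pictures are not rectified: a ray, as slopes to the right and down, at radius r is drawn at 1 + k1 r^2 times it, then the intrinsics apply), "camera_from_world" (4x4, takes a point from world to camera coordinates). Camera axes: x right, y down, z forward; pixel columns grow to the right and rows downward; lengths in mm; the calibration is good to about 2 mm. A picture is of the moment at which its call begins. There is no depth.
- finish_job(): hands the job in, once; it reports no verdict.
The state is a dict: "clock": time; "qpos": joint angles; "qd": joint speeds; "tau": joint torques, N m; "eef_pos": TCP position; "tool_rot": TCP orientation; "force": force on the tool from outside, world axes, zero at the start; "torque": the same for the moment, N m; "width": finger opening in mm.
Only numpy, scipy, OpenCV 4.12 (cv2) and the standard library are available. Lean on these libraries where they do the work, as an engineer would, in place of code of your own. Each camera call takes 0.05 s, during which the arm holds its last target.

## Working session

There is one attempt and no reset: what is moved stays moved. The work goes in short steps, Python scripts to look and compute and a shell command to move; the robot and the scene stay as the last step left them, time stands still between calls to the robot, and variables do not carry over. Pictures are saved under pics/ and viewed, and the job is handed in when it is done.

```bash
ls; mkdir -p pics; python3 - <<'E'
from cell import *
import cv2
s=read_state(); print({k:s[k] for k in('clock','eef_pos','tool_rot','force','width')})
for n in('scene','top'):
    g=get_image(n); cv2.imwrite(f'pics/{n}0.png',cv2.cvtColor(g['color'],cv2.COLOR_RGB2BGR))
    print(n,g['vfov'],g['cx'],g['cy'],g['k1'],g['camera_from_world'])
E
```

```text
pics
{'clock': 0.0, 'eef_pos': array([214.56785265, 612.91697653, 241.38991413]), 'tool_rot': array([-1.57082421,  0.00189911,  1.23395534]), 'force': array([ 0.03568336,  0.01134615, -0.0605201 ]), 'width': 85.4394854805203}
scene 57.38764179733751 254.3788442767083 197.91286108508413 -0.11055475613793687 [[ 8.83512626e-01  4.68274668e-01 -1.11478941e-02 -5.13174370e+02]
 [ 3.18115814e-01 -6.17330935e-01 -7.19517091e-01 -1.37692898e+02]
 [-3.43813567e-01  6.32156113e-01 -6.94385253e-01  1.21120179e+03]
 [ 0.00000000e+00  0.00000000e+00  0.00000000e+00  1.00000000e+00]]
top 50.60909314560061 256.85591953320824 188.4151384363563 0.024869498917229154 [[-6.11972729e-04 -9.99799645e-01 -2.00073708e-02  2.19295150e+01]
 [-9.92505103e-01  3.05219946e-03 -1.22165072e-01  5.77792401e+02]
 [ 1.22201662e-01  1.97826559e-02 -9.92308118e-01  1.17477022e+03]
 [ 0.00000000e+00  0.00000000e+00  0.00000000e+00  1.00000000e+00]]
```

View pics/top0.png

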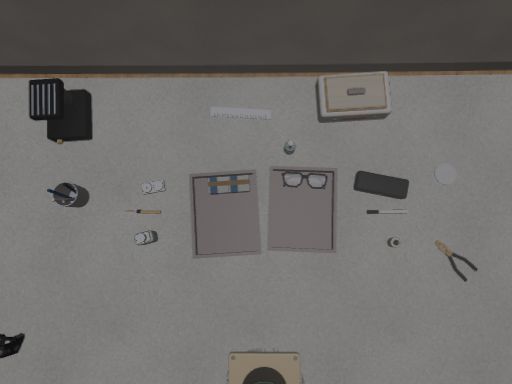

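View pics/scene0.png

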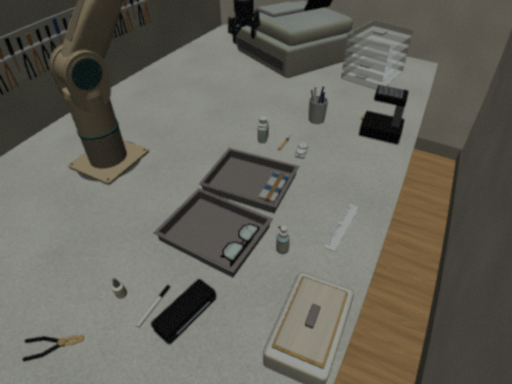

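```bash
cat > h.py <<'E'
import numpy as np, cv2
from cell import *
def snap(n,tag):
    g=get_image(n); np.save(f'pics/{tag}.npy',g,allow_pickle=True); return g
def load(tag): return np.load(f'pics/{tag}.npy',allow_pickle=True).item()
def crop(g,x0,y0,w,h,s,out,grid=0):
    im=cv2.cvtColor(g['color'],cv2.COLOR_RGB2BGR)[y0:y0+h,x0:x0+w]
    im=cv2.resize(im,None,fx=s,fy=s,interpolation=cv2.INTER_CUBIC)
    im=cv2.convertScaleAbs(im,alpha=1.5)
    if grid:
        for u in range(-(-x0//grid)*grid,x0+w,grid):
            cv2.line(im,(int((u-x0+.5)*s),0),(int((u-x0+.5)*s),5),(0,255,255),1); cv2.putText(im,str(u),(int((u-x0+.5)*s)-10,16),0,.35,(0,255,255),1)
        for v in range(-(-y0//grid)*grid,y0+h,grid):
            cv2.line(im,(0,int((v-y0+.5)*s)),(5,int((v-y0+.5)*s)),(0,255,255),1); cv2.putText(im,str(v),(7,int((v-y0+.5)*s)+4),0,.35,(0,255,255),1)
    cv2.imwrite('pics/'+out,im)
def K(g):
    f=g['color'].shape[0]/2/np.tan(np.radians(g['vfov'])/2); return f
def px2w(g,u,v,z):
    f=K(g); d=np.array([(u-g['cx'])/f,(v-g['cy'])/f]); p=d.copy()
    for _ in range(30): p=d/(1+g['k1']*(p@p))
    T=np.array(g['camera_from_world']); R,t=T[:3,:3],T[:3,3]
    o=-R.T@t; r=R.T@np.array([p[0],p[1],1]); return o+r*(z-o[2])/r[2]
def w2px(g,P):
    T=np.array(g['camera_from_world']); c=T[:3,:3]@np.asarray(P,float)+T[:3,3]; p=c[:2]/c[2]
    p=p*(1+g['k1']*(p@p)); f=K(g); return np.array([p[0]*f+g['cx'],p[1]*f+g['cy']])
E
python3 - <<'E'
from h import *
t=snap('top','t0'); s=snap('scene','s0')
crop(t,180,155,165,115,4.8,'c_trays.png',10)
crop(t,120,165,60,90,6.5,'c_left.png',10)
crop(t,270,130,150,125,4.8,'c_right.png',10)
E
```

```text
(no output)
```

View pics/c_trays.png

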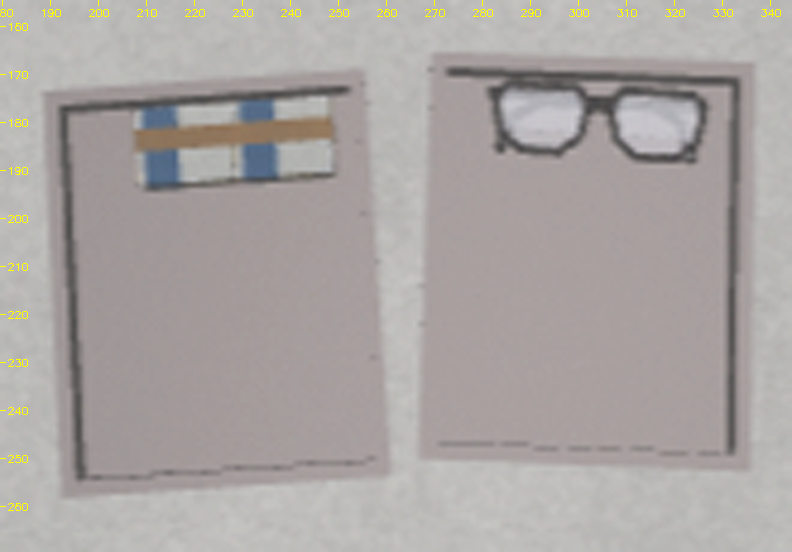

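View pics/c_left.png

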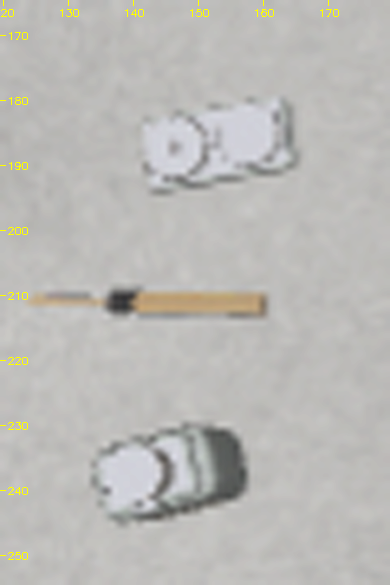

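View pics/c_right.png

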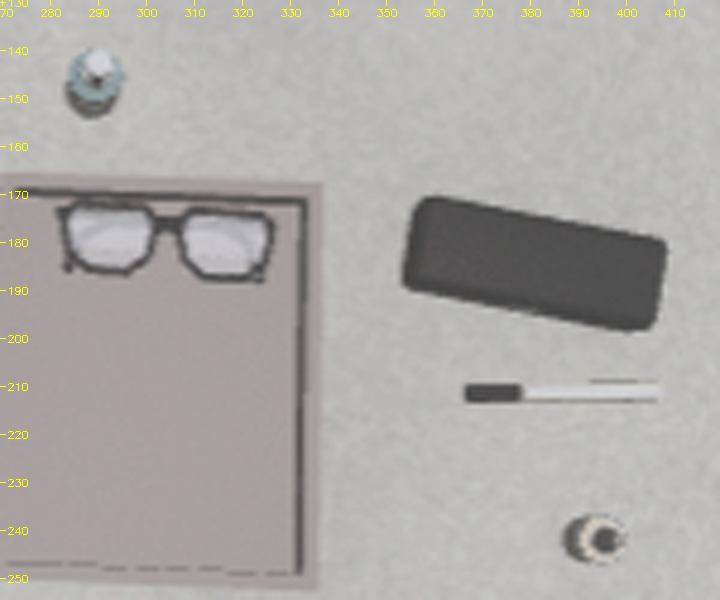

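```bash
python3 - <<'E'
from h import *
s=load('s0')
crop(s,245,105,75,60,8,'d1.png',10)
crop(s,100,265,125,80,6,'d2.png',10)
crop(s,262,215,45,45,9,'d3.png',10)
E
```

```text
(no output)
```

View pics/d1.png

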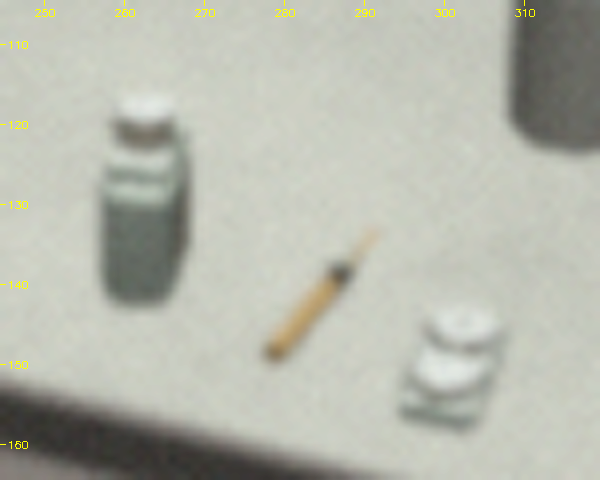

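View pics/d2.png

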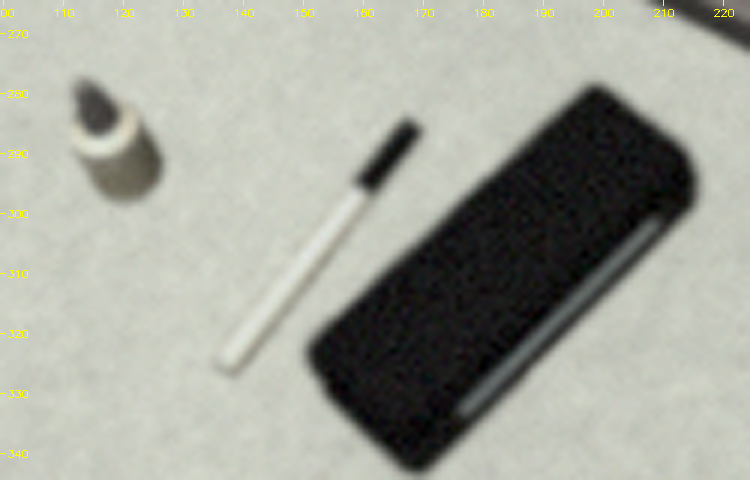

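View pics/d3.png

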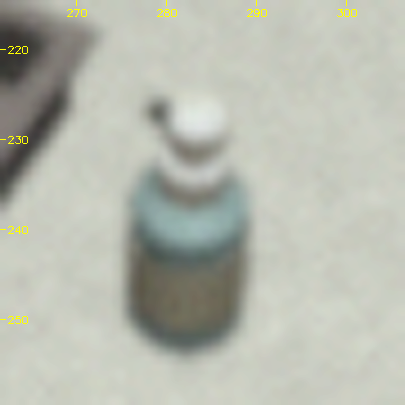

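```bash
python3 - <<'E'
from h import *
t=load('t0');s=load('s0')
p=lambda g,u,v,z:np.round(px2w(g,u,v,z),1)[:2]
for n,C in(('contacts',[(189,174),(255.5,169),(260.5,253.5),(192.5,258)]),('spec',[(270,165.5),(336.5,168),(335.5,252.5),(267.2,250)])):
    W=np.array([p(t,u,v,35) for u,v in C]); print(n,W.tolist(),W.mean(0)); e=(W[0]-W[3]);e2=(W[1]-W[2]);e3=W[0]-W[1];e4=W[3]-W[2]
    print([ (np.linalg.norm(q).round(1),np.degrees(np.arctan2(q[1],q[0])).round(2)) for q in(e,e2,e3,e4)])
print('sol cap',p(t,139.5,237.3,92),p(s,262.5,118.5,90))
print('spray top',p(t,290,143,86),p(s,283.3,227.3,84))
print('drops tip',p(t,395.5,241.8,66),p(s,113,277.5,66))
print('lens caps top',p(t,147,186.7,20),p(t,158,184.7,20),p(s,302.5,145,20),p(s,300.5,151,20))
for c in [(356,170.5),(408,180),(405,198.5),(353,190)]: print('case',p(t,*c,30))
E
```

```text
contacts [[622.2, 224.7], [636.6, 24.9], [386.3, 10.3], [373.4, 209.3]] [504.625 117.3  ]
[(np.float64(249.3), np.float64(3.54)), (np.float64(250.7), np.float64(3.34)), (np.float64(200.3), np.float64(94.12)), (np.float64(199.4), np.float64(93.71))]
spec [[647.1, -18.6], [638.6, -217.0], [389.3, -207.9], [396.4, -9.3]] [ 517.85 -113.2 ]
[(np.float64(250.9), np.float64(-2.12)), (np.float64(249.5), np.float64(-2.09)), (np.float64(198.6), np.float64(87.55)), (np.float64(198.7), np.float64(87.95))]
sol cap [433.6 349.5] [431.9 343.7]
spray top [703.5 -76. ] [702.9 -76.1]
drops tip [ 420.6 -372.2] [ 417.1 -379.7]
lens caps top [586.  354.3] [592.  321.1] [583.8 354.1] [591.  318.2]
case [ 631.6 -275.7]
case [ 602.3 -428. ]
case [ 547.2 -416.7]
case [ 572.9 -265.1]
```

```bash
cat >> h.py <<'E'
def box(c,yaw,sx,sy,z0,z1):
    a=np.radians(yaw);R=np.array([[np.cos(a),-np.sin(a)],[np.sin(a),np.cos(a)]])
    q=[R@np.array([i*sx/2,j*sy/2])+c for i,j in((-1,-1),(1,-1),(1,1),(-1,1))]
    b=[np.r_[x,z0] for x in q]; t=[np.r_[x,z1] for x in q]
    L=[]
    for i in range(4): L+= [(b[i],b[(i+1)%4]),(t[i],t[(i+1)%4]),(b[i],t[i])]
    return L
def circ(c,r,z):
    P=[np.array([c[0]+r*np.cos(a),c[1]+r*np.sin(a),z]) for a in np.linspace(0,2*np.pi,25)]
    return list(zip(P[:-1],P[1:]))
def over(g,L,x0,y0,w,h,s,out):
    im=cv2.cvtColor(g['color'],cv2.COLOR_RGB2BGR)[y0:y0+h,x0:x0+w]
    im=cv2.convertScaleAbs(cv2.resize(im,None,fx=s,fy=s,interpolation=cv2.INTER_CUBIC),alpha=1.5)
    for a,b in L:
        A=(w2px(g,a)-[x0,y0]+.5)*s;B=(w2px(g,b)-[x0,y0]+.5)*s
        cv2.line(im,tuple(int(v) for v in A),tuple(int(v) for v in B),(0,0,255),1)
    cv2.imwrite('pics/'+out,im)
E
cat > m.py <<'E'
from h import *
case=((588.5,-346.5),-10.5)
sol=((433,347),-80+90)
lens=((588,337),10.)
spray=(703,-76);drops=(419,-376)
TC=((504.6,117.3),3.5);TS=((517.8,-113.2),-2.1)
def tool(): pass
def model():
    L=box(*case,57,152,0,42)
    L+=box(*sol,34,54,0,60)+circ(sol[0],13,92)+circ(sol[0],13,72)
    L+=box(*lens,34,68,0,12)
    a=np.radians(lens[1])
    for k in(-17.5,17.5): L+=circ(np.array(lens[0])+k*np.array([-np.sin(a),np.cos(a)]),14.5,20)
    L+=circ(spray,17,0)+circ(spray,17,50)+circ(spray,10,86)
    L+=circ(drops,14,0)+circ(drops,14,36)+circ(drops,8.5,45)
    for T in(TC,TS): L+=box(*T,240,190,0,35)+box(*T,232,182,4,35)
    return L
E
cat > ov.py <<'E'
from m import *
t=load('t0');s=load('s0');L=model()
over(t,L,120,125,160,140,5,'o1.png');over(t,L,262,130,155,130,5,'o2.png')
over(s,L,150,105,170,180,3.3,'o3.png');over(s,L,100,215,200,135,4,'o4.png')
A=[cv2.imread(f'pics/o{i}.png') for i in(1,2,3,4)]
cv2.imwrite('pics/oa.png',cv2.resize(A[0],(800,600)) if 0 else A[0])
E
python3 ov.py
```

```text
(no output)
```

View pics/o1.png

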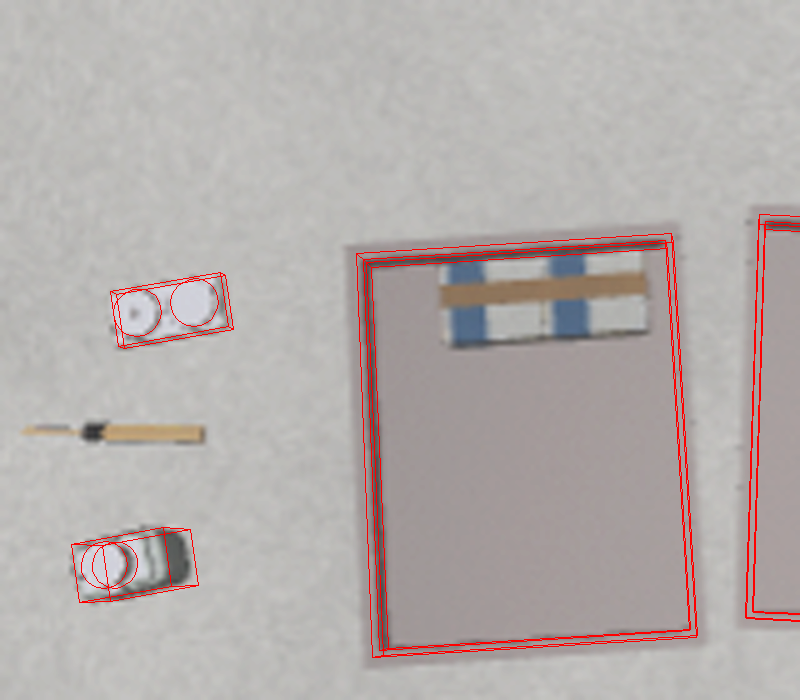

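View pics/o2.png

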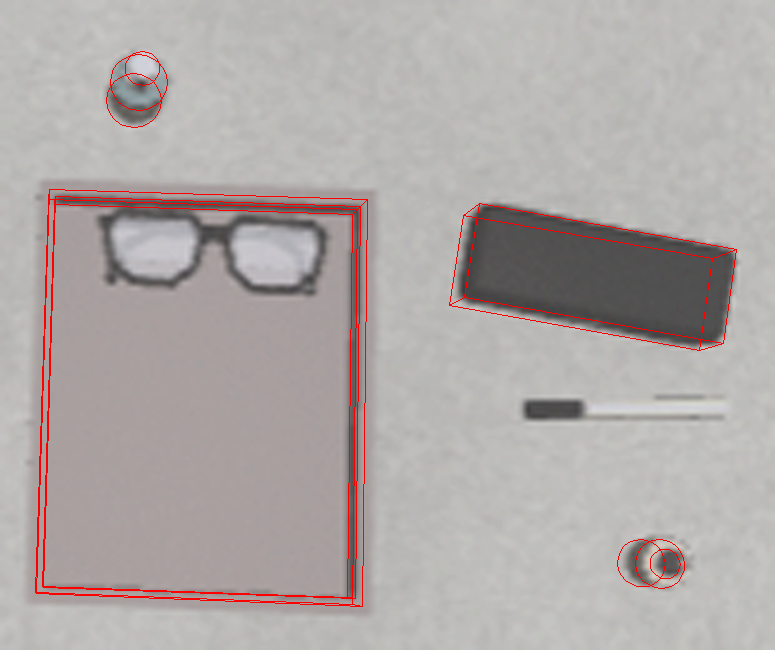

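View pics/o3.png

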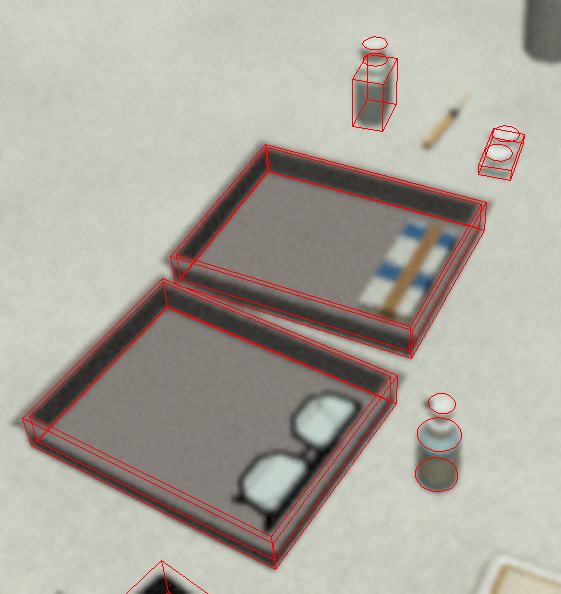

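View pics/o4.png

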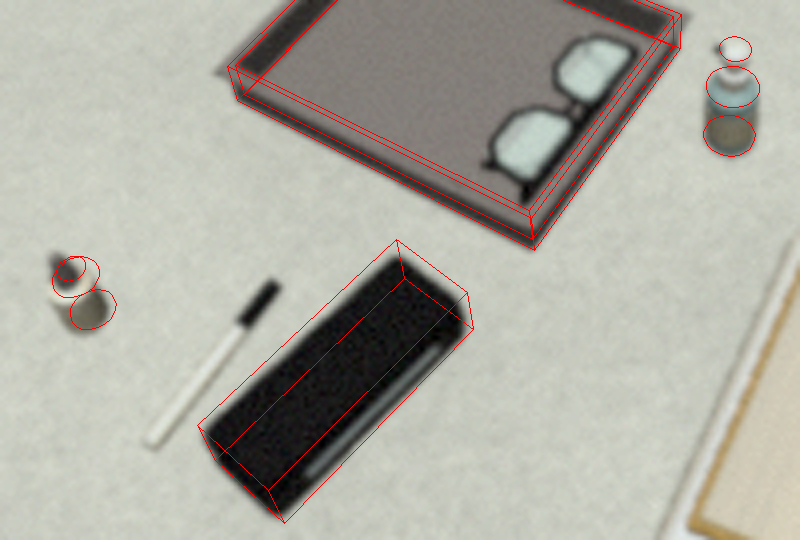

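```bash
sed -i 's/drops=(419,-376)/drops=(417,-379)/;s/sol=((433,347)/sol=((433,348)/;s/case=((588.5,-346.5)/case=((586.5,-347.5)/' m.py; python3 - <<'E'
from m import *
t=load('t0');s=load('s0');L=model()
over(t,L,380,228,30,28,12,'a.png');over(s,L,100,270,35,35,11,'b.png');over(t,L,345,160,70,45,7,'c.png');over(t,L,125,222,40,30,11,'d.png')
A=[cv2.copyMakeBorder(cv2.imread(f'pics/{c}.png'),0,400-cv2.imread(f'pics/{c}.png').shape[0],0,500-cv2.imread(f'pics/{c}.png').shape[1],0) for c in 'abcd']
cv2.imwrite('pics/e.png',cv2.resize(np.vstack([np.hstack(A[:2]),np.hstack(A[2:])]),(800,600)))
E
```

```text
(no output)
```

View pics/e.png

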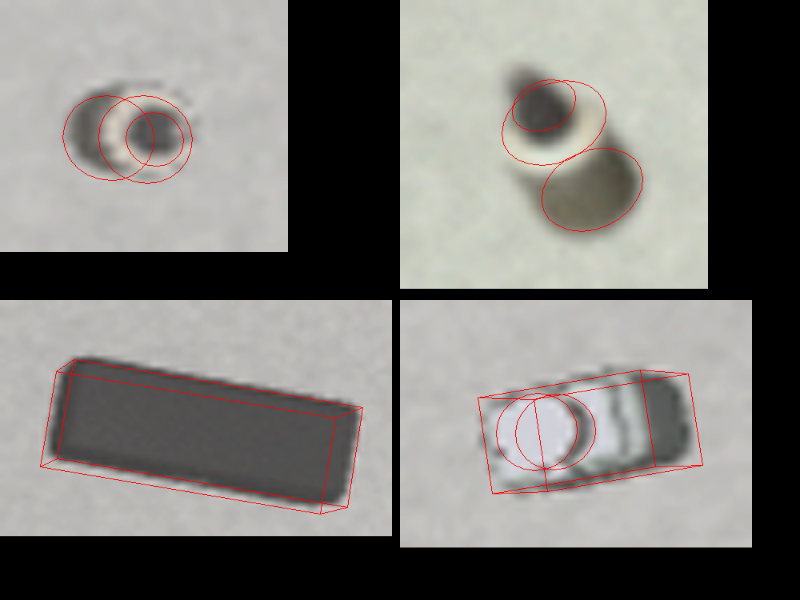

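```bash
sed -i 's/drops=(417,-379)/drops=(418.5,-379.5)/;s/sol=((433,348)/sol=((433.5,349)/;s/case=((586.5,-347.5)/case=((588,-347)/' m.py
cat > go.py <<'E'
import sys
from m import *
from scipy.spatial.transform import Rotation as R
def delta(x,y,z,yaw):
    s=read_state(); R0=R.from_euler('xyz',s['tool_rot'])
    best=None
    T=R.from_euler('xyz',[-np.pi/2,0,np.radians(yaw)])
    d=R0.inv().apply(np.array([x,y,z])-s['eef_pos']); w=(R0.inv()*T).as_rotvec()
    print('t',round(s['clock'],2),'pos',s['eef_pos'].round(1),'yaw',np.degrees(s['tool_rot'][2]).round(1),'w',round(s['width'],1),'F',np.round(s['force'],1))
    print('x %.0f y %.0f z %.0f | ax %.3f ay %.3f az %.3f'%(*d,*w))
def tray(T,x,y):
    a=np.radians(T[1]); c,s=np.cos(a),np.sin(a); return T[0][0]+c*x-s*y, T[0][1]+s*x+c*y
if __name__=='__main__':
    a=sys.argv[1:]
    if a[0] in('TC','TS'):
        p=tray(globals()[a[0]],float(a[1]),float(a[2])); print(np.round(p,1)); delta(*p,float(a[3]),float(a[4]))
    else: delta(*map(float,a))
E
python3 go.py 588 337 110 10
```

```text
t 0.2 pos [214.6 613.2 241.7] yaw 70.7 w 85.4 F [-1.5 -0.5  0.3]
x -137 y 132 z -444 | ax 0.001 ay 1.059 az -0.001
```

```bash
python3 -m jog '[{"x":-70,"z":-222,"ay":0.5},{"x":-70,"z":-222,"ay":0.5},{"x":-70,"z":-222,"ay":0.5},{"x":-70,"z":-222,"ay":0.5},{"x":-70,"z":-222,"ay":0.5}]'; python3 go.py 588 337 110 10
```

```text
t 0.2 pos [214.6 613.2 241.7] yaw 70.7 w 85.4 F [-1.5 -0.5  0.3]
x -137 y 132 z -444 | ax 0.001 ay 1.059 az -0.001$[0]: bad value
```

```bash
python3 -m jog '[{"x":-70,"y":0,"z":-222,"ax":0,"ay":0.5,"az":0,"grip":85},{"x":-70,"y":0,"z":-222,"ax":0,"ay":0.5,"az":0,"grip":85},{"x":-70,"y":0,"z":-222,"ax":0,"ay":0.5,"az":0,"grip":85},{"x":-70,"y":0,"z":-222,"ax":0,"ay":0.5,"az":0,"grip":85},{"x":-70,"y":0,"z":-222,"ax":0,"ay":0.5,"az":0,"grip":85}]'; python3 go.py 588 337 110 10
```

```text
clock: 0.7
eef_pos: [404.8, 470.6, 242.4]
tool_rot: [-1.573, -0.0, 0.729]
force: [0.1, 0.7, -0.0]
width: 84.9
t 0.7 pos [404.8 470.6 242.4] yaw 41.8 w 84.9 F [ 0.1  0.7 -0. ]
x 48 y 133 z -221 | ax 0.003 ay 0.554 az 0.001
```

```bash
python3 -m jog '[{"x":48,"y":0,"z":-221,"ax":0,"ay":0.554,"az":0,"grip":85},{"x":48,"y":0,"z":-221,"ax":0,"ay":0.554,"az":0,"grip":85},{"x":48,"y":0,"z":-221,"ax":0,"ay":0.554,"az":0,"grip":85},{"x":48,"y":30,"z":-221,"ax":0,"ay":0.554,"az":0,"grip":85},{"x":48,"y":60,"z":-221,"ax":0,"ay":0.554,"az":0,"grip":85}]'; python3 go.py 588 337 60 10
```

```text
clock: 1.2
eef_pos: [590.4, 339.8, 186.2]
tool_rot: [-1.571, -0.01, 0.174]
force: [0.6, 0.1, 0.1]
width: 84.7
t 1.2 pos [590.4 339.8 186.2] yaw 10.0 w 84.7 F [0.6 0.1 0.1]
x -4 y 126 z -2 | ax -0.000 ay -0.001 az 0.010
```

```bash
python3 -m jog '[{"x":-2,"y":50,"z":-2,"ax":0,"ay":0,"az":0,"grip":70},{"x":-2,"y":100,"z":-2,"ax":0,"ay":0,"az":0,"grip":70},{"x":-2,"y":150,"z":-2,"ax":0,"ay":0,"az":0,"grip":70},{"x":-2,"y":156,"z":-2,"ax":0,"ay":0,"az":0,"grip":70},{"x":-2,"y":156,"z":-2,"ax":0,"ay":0,"az":0,"grip":70}]'; python3 go.py 588 337 13 10; python3 - <<'E'
from h import *
s=snap('scene','s1');crop(s,230,60,130,110,6,'s1.png',10)
t=snap('top','t1');crop(t,110,140,100,70,8,'t1.png',10)
E
```

```text
clock: 1.7
eef_pos: [582.0, 339.7, 26.2]
tool_rot: [-1.572, 0.003, 0.18]
force: [0.2, -0.6, 0.7]
width: 69.9
t 1.7 pos [582.  339.7  26.2] yaw 10.3 w 69.9 F [ 0.2 -0.6  0.7]
x 5 y 13 z -4 | ax 0.001 ay 0.005 az -0.003
```

View pics/s1.png

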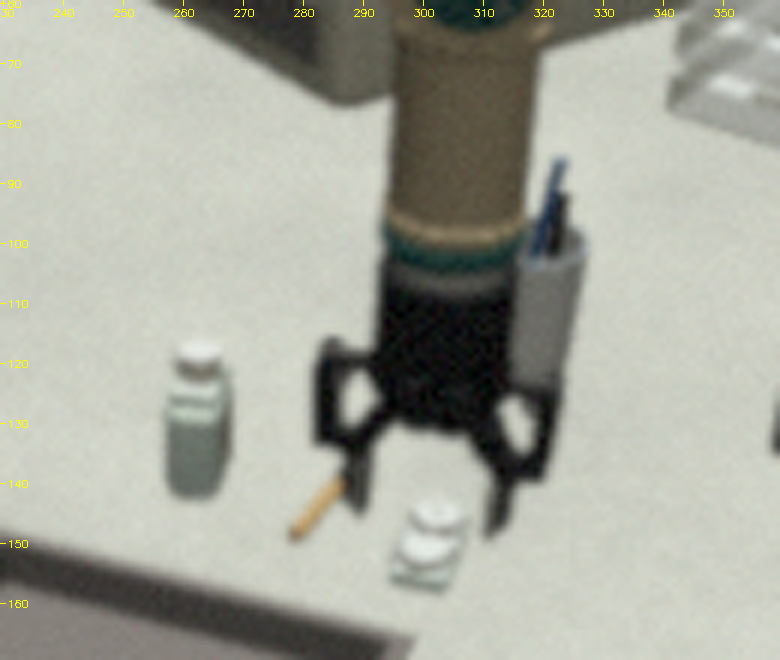

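View pics/t1.png

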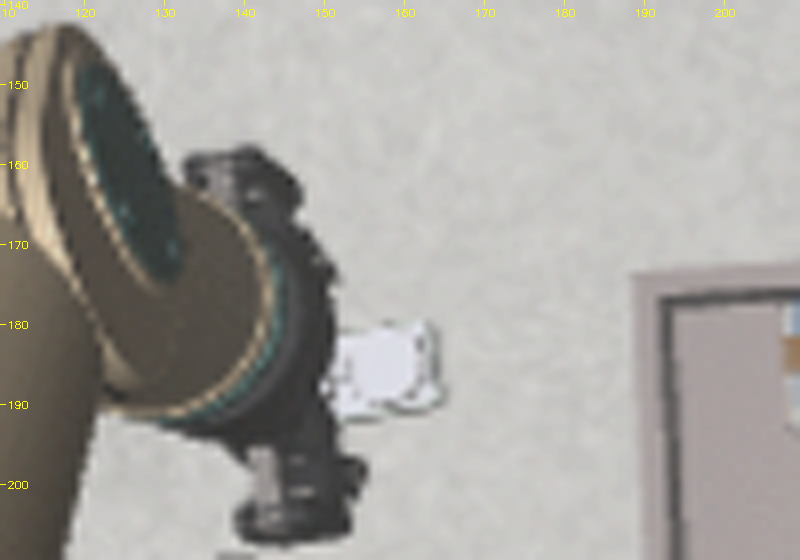

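```bash
python3 -m jog '[{"x":4,"y":13,"z":-3,"ax":0,"ay":0,"az":0,"grip":70},{"x":4,"y":13,"z":-3,"ax":0,"ay":0,"az":0,"grip":30},{"x":4,"y":13,"z":-3,"ax":0,"ay":0,"az":0,"grip":28},{"x":4,"y":13,"z":-3,"ax":0,"ay":0,"az":0,"grip":28},{"x":4,"y":13,"z":-3,"ax":0,"ay":0,"az":0,"grip":28}]'; python3 go.py 588 337 13 10
```

```text
clock: 2.3
eef_pos: [587.8, 338.2, 15.4]
tool_rot: [-1.57, -0.001, 0.18]
force: [-1.2, -0.0, 4.9]
width: 31.9
t 2.3 pos [587.8 338.2  15.4] yaw 10.3 w 31.9 F [-1.2 -0.   4.9]
x -0 y 2 z -1 | ax -0.001 ay 0.005 az 0.001
```

```bash
python3 -m jog '[{"x":0,"y":0,"z":0,"ax":0,"ay":0,"az":0,"grip":20},{"x":0,"y":0,"z":0,"ax":0,"ay":0,"az":0,"grip":20},{"x":0,"y":0,"z":0,"ax":0,"ay":0,"az":0,"grip":20},{"x":0,"y":-5,"z":0,"ax":0,"ay":0,"az":0,"grip":20}]'; python3 go.py 588 337 13 10; python3 - <<'E'
from h import *
s=snap('scene','s2');crop(s,260,110,70,60,10,'s2.png',10)
E
```

```text
clock: 2.7
eef_pos: [586.8, 337.9, 19.1]
tool_rot: [-1.571, 0.001, 0.18]
force: [-0.2, -0.6, -0.4]
width: 31.9
t 2.7 pos [586.8 337.9  19.1] yaw 10.3 w 31.9 F [-0.2 -0.6 -0.4]
x 1 y 6 z -1 | ax 0.000 ay 0.006 az -0.001
```

View pics/s2.png

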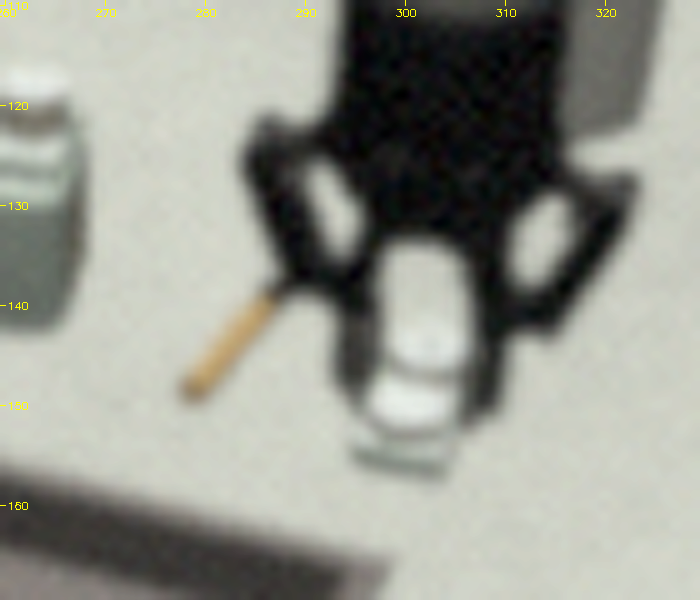

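```bash
python3 -m jog '[{"x":0,"y":-25,"z":0,"ax":0,"ay":0,"az":0,"grip":20},{"x":0,"y":-50,"z":0,"ax":0,"ay":0,"az":0,"grip":20},{"x":0,"y":-90,"z":0,"ax":0,"ay":0,"az":0,"grip":20},{"x":0,"y":-110,"z":0,"ax":0,"ay":0,"az":0,"grip":20}]'; python3 go.py TC -10 -50 120 3.5; python3 - <<'E'
from h import *
s=snap('scene','s3');crop(s,240,70,100,90,7,'s3.png',10)
E
```

```text
clock: 3.15
eef_pos: [588.4, 338.6, 132.4]
tool_rot: [-1.57, -0.004, 0.18]
force: [1.0, 0.2, -0.5]
width: 31.8
[497.7  66.8]
t 3.15 pos [588.4 338.6 132.4] yaw 10.3 w 31.8 F [ 1.   0.2 -0.5]
x -138 y 12 z -251 | ax -0.001 ay 0.119 az 0.004
```

View pics/s3.png

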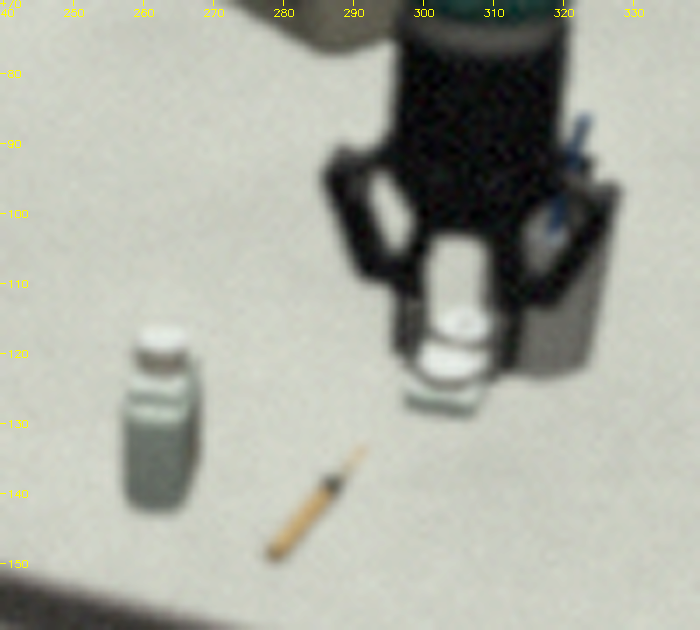

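```bash
python3 -m jog '[{"x":-138,"y":0,"z":-251,"ax":0,"ay":0.119,"az":0,"grip":20},{"x":-138,"y":0,"z":-251,"ax":0,"ay":0.119,"az":0,"grip":20},{"x":-138,"y":0,"z":-251,"ax":0,"ay":0.119,"az":0,"grip":20},{"x":-138,"y":0,"z":-251,"ax":0,"ay":0.119,"az":0,"grip":20},{"x":-138,"y":0,"z":-251,"ax":0,"ay":0.119,"az":0,"grip":20}]'; python3 -m jog '[{"x":0,"y":0,"z":0,"ax":0,"ay":0,"az":0,"grip":20},{"x":0,"y":0,"z":0,"ax":0,"ay":0,"az":0,"grip":20},{"x":0,"y":0,"z":0,"ax":0,"ay":0,"az":0,"grip":20}]'; python3 go.py TC -10 -50 24 3.5
```

```text
clock: 3.7
eef_pos: [506.9, 99.3, 129.2]
tool_rot: [-1.571, -0.0, 0.062]
force: [2.0, -1.0, 0.6]
width: 32.1
clock: 4.0
eef_pos: [508.5, 102.4, 129.2]
tool_rot: [-1.57, -0.001, 0.063]
force: [0.4, 0.1, 0.2]
width: 32.2
[497.7  66.8]
t 4.0 pos [508.5 102.4 129.2] yaw 3.6 w 32.2 F [0.4 0.1 0.2]
x -13 y 105 z -35 | ax -0.001 ay 0.001 az 0.001
```

```bash
python3 -m jog '[{"x":-13,"y":0,"z":-35,"ax":0,"ay":0,"az":0,"grip":20},{"x":-13,"y":40,"z":-35,"ax":0,"ay":0,"az":0,"grip":20},{"x":-13,"y":80,"z":-35,"ax":0,"ay":0,"az":0,"grip":20},{"x":-13,"y":105,"z":-35,"ax":0,"ay":0,"az":0,"grip":20},{"x":-13,"y":105,"z":-35,"ax":0,"ay":0,"az":0,"grip":20}]'; python3 go.py TC -10 -50 19 3.5; python3 - <<'E'
from h import *
s=snap('scene','s4');crop(s,190,100,130,110,6,'s4.png',10)
E
```

```text
clock: 4.5
eef_pos: [495.8, 66.8, 21.5]
tool_rot: [-1.57, 0.004, 0.064]
force: [-0.7, -0.2, -0.3]
width: 31.6
[497.7  66.8]
t 4.5 pos [495.8  66.8  21.5] yaw 3.6 w 31.6 F [-0.7 -0.2 -0.3]
x 2 y 2 z -0 | ax -0.001 ay 0.002 az -0.004
```

View pics/s4.png

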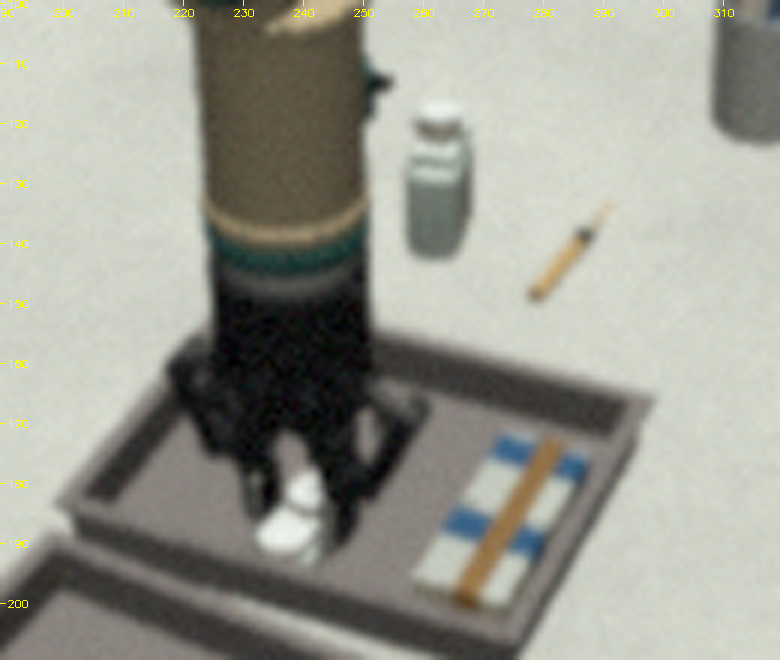

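```bash
python3 -m jog '[{"x":0,"y":2,"z":0,"ax":0,"ay":0,"az":0,"grip":20},{"x":0,"y":2,"z":0,"ax":0,"ay":0,"az":0,"grip":20},{"x":0,"y":2,"z":0,"ax":0,"ay":0,"az":0,"grip":20}]';python3 -m jog '[{"x":0,"y":0,"z":0,"ax":0,"ay":0,"az":0,"grip":48},{"x":0,"y":0,"z":0,"ax":0,"ay":0,"az":0,"grip":48},{"x":0,"y":0,"z":0,"ax":0,"ay":0,"az":0,"grip":48},{"x":0,"y":0,"z":0,"ax":0,"ay":0,"az":0,"grip":48}]';
```

```text
clock: 4.85
eef_pos: [497.8, 65.6, 23.3]
tool_rot: [-1.571, -0.002, 0.062]
force: [-0.6, 0.2, 0.1]
width: 31.9
clock: 5.25
eef_pos: [497.1, 65.1, 22.4]
tool_rot: [-1.571, -0.0, 0.061]
force: [0.7, -0.4, 0.6]
width: 47.9
```

```bash
python3 -m jog '[{"x":0,"y":-30,"z":0,"ax":0,"ay":0,"az":0,"grip":48},{"x":0,"y":-80,"z":0,"ax":0,"ay":0,"az":0,"grip":70},{"x":0,"y":-130,"z":0,"ax":0,"ay":0,"az":0,"grip":70},{"x":0,"y":-150,"z":0,"ax":0,"ay":0,"az":0,"grip":70}]';python3 go.py 418.5 -379.5 120 0; python3 - <<'E'
from h import *
s=snap('scene','s5');crop(s,190,130,130,90,6,'s5.png',10)
E
```

```text
clock: 5.65
eef_pos: [498.9, 65.1, 176.2]
tool_rot: [-1.57, -0.006, 0.061]
force: [0.2, -0.1, -0.3]
width: 69.9
t 5.65 pos [498.9  65.1 176.2] yaw 3.5 w 69.9 F [ 0.2 -0.1 -0.3]
x -108 y 55 z -439 | ax -0.001 ay 0.061 az 0.006
```

View pics/s5.png

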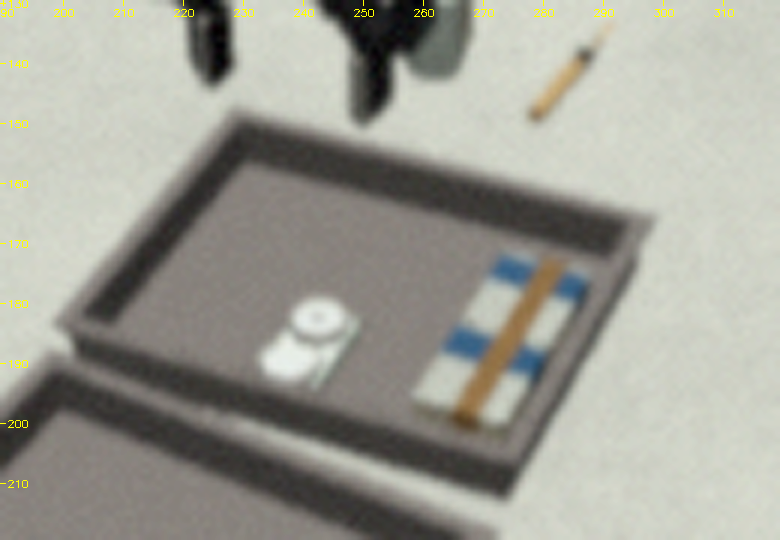

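```bash
python3 -m jog '[{"x":-54,"y":0,"z":-220,"ax":0,"ay":0.03,"az":0,"grip":70},{"x":-54,"y":0,"z":-220,"ax":0,"ay":0.03,"az":0,"grip":70},{"x":-54,"y":0,"z":-220,"ax":0,"ay":0.03,"az":0,"grip":70},{"x":-54,"y":0,"z":-220,"ax":0,"ay":0.03,"az":0,"grip":70},{"x":-108,"y":0,"z":-439,"ax":0,"ay":0.061,"az":0,"grip":70}]';python3 -m jog '[{"x":-54,"y":0,"z":-195,"ax":0,"ay":0.03,"az":0,"grip":70},{"x":-54,"y":0,"z":-195,"ax":0,"ay":0.03,"az":0,"grip":70},{"x":-54,"y":0,"z":-195,"ax":0,"ay":0.03,"az":0,"grip":70},{"x":-54,"y":0,"z":-195,"ax":0,"ay":0.03,"az":0,"grip":70},{"x":-54,"y":0,"z":-195,"ax":0,"ay":0.03,"az":0,"grip":70}]';python3 go.py 418.5 -379.5 90 0
```

```text
clock: 6.2
eef_pos: [451.4, -182.5, 171.8]
tool_rot: [-1.57, 0.0, -0.0]
force: [1.2, 0.2, -0.1]
width: 70.3
clock: 6.7
eef_pos: [394.0, -384.2, 172.2]
tool_rot: [-1.577, 0.001, -0.041]
force: [0.1, 0.1, 0.2]
width: 70.0
t 6.7 pos [ 394.  -384.2  172.2] yaw -2.4 w 70.0 F [0.1 0.1 0.2]
x 24 y 82 z 6 | ax 0.006 ay -0.041 az -0.001
```

```bash
python3 -m jog '[{"x":24,"y":0,"z":6,"ax":0.006,"ay":-0.041,"az":0,"grip":70},{"x":24,"y":40,"z":6,"ax":0.006,"ay":-0.041,"az":0,"grip":70},{"x":24,"y":76,"z":6,"ax":0.006,"ay":-0.041,"az":0,"grip":70},{"x":24,"y":76,"z":6,"ax":0.006,"ay":-0.041,"az":0,"grip":70}]';python3 go.py 418.5 -379.5 15 0; python3 - <<'E'
from h import *
s=snap('scene','s6');crop(s,60,220,120,100,6,'s6.png',10)
E
```

```text
clock: 7.1
eef_pos: [419.8, -367.2, 91.8]
tool_rot: [-1.558, 0.007, 0.012]
force: [-1.0, 1.0, -1.0]
width: 70.0
t 7.1 pos [ 419.8 -367.2   91.8] yaw 0.7 w 70.0 F [-1.  1. -1.]
x -1 y 77 z -13 | ax -0.013 ay 0.011 az -0.007
```

View pics/s6.png

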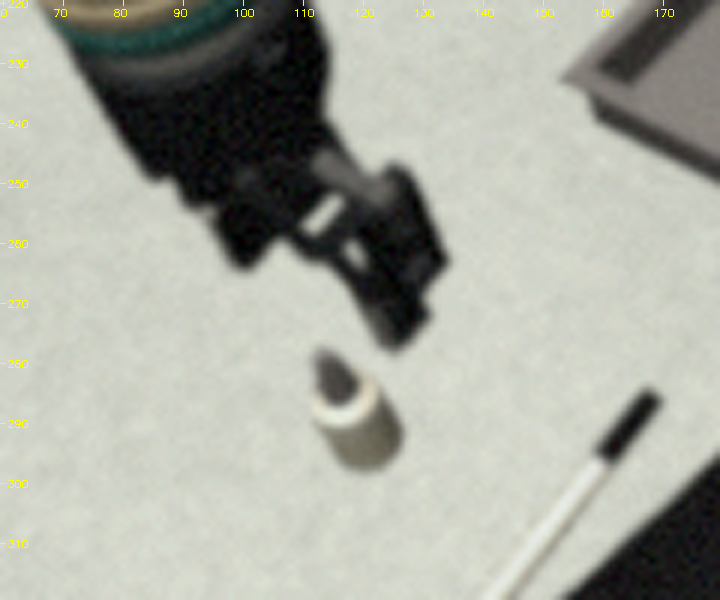

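```bash
python3 -m jog '[{"x":0,"y":0,"z":0,"ax":0,"ay":0,"az":0,"grip":70},{"x":0,"y":0,"z":0,"ax":0,"ay":0,"az":0,"grip":70}]';python3 go.py 418.5 -379.5 15 0
```

```text
clock: 7.35
eef_pos: [423.3, -371.4, 98.0]
tool_rot: [-1.567, -0.002, 0.011]
force: [-0.6, 1.0, 1.0]
width: 70.2
t 7.35 pos [ 423.3 -371.4   98. ] yaw 0.6 w 70.2 F [-0.6  1.   1. ]
x -5 y 83 z -8 | ax -0.004 ay 0.011 az 0.002
```

```bash
python3 -m jog '[{"x":-4,"y":0,"z":-8,"ax":0,"ay":0.01,"az":0,"grip":70},{"x":-4,"y":30,"z":-8,"ax":0,"ay":0.01,"az":0,"grip":70},{"x":-4,"y":60,"z":-8,"ax":0,"ay":0.01,"az":0,"grip":70},{"x":-4,"y":60,"z":-8,"ax":0,"ay":0.01,"az":0,"grip":70},{"x":-4,"y":60,"z":-8,"ax":0,"ay":0.01,"az":0,"grip":70}]';python3 go.py 418.5 -379.5 15 0; python3 - <<'E'
from h import *
s=snap('scene','s7');crop(s,60,220,120,100,6,'s7.png',10)
E
```

```text
clock: 7.85
eef_pos: [418.4, -379.0, 36.9]
tool_rot: [-1.565, -0.0, 0.0]
force: [-0.9, -0.4, 0.4]
width: 69.9
t 7.85 pos [ 418.4 -379.    36.9] yaw 0.0 w 69.9 F [-0.9 -0.4  0.4]
x 0 y 22 z -1 | ax -0.006 ay 0.000 az 0.000
```

View pics/s7.png

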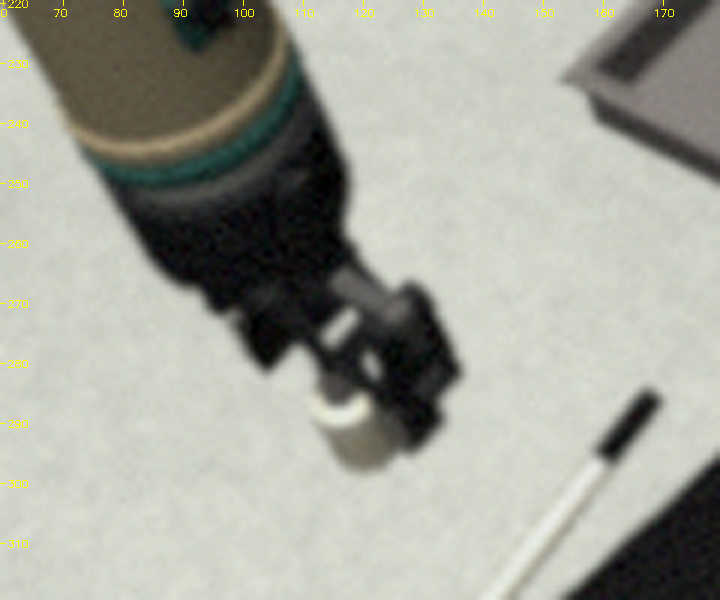

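```bash
python3 -m jog '[{"x":0,"y":21,"z":-1,"ax":-0.006,"ay":0,"az":0,"grip":70},{"x":0,"y":21,"z":-1,"ax":-0.006,"ay":0,"az":0,"grip":50},{"x":0,"y":21,"z":-1,"ax":-0.006,"ay":0,"az":0,"grip":18},{"x":0,"y":21,"z":-1,"ax":-0.006,"ay":0,"az":0,"grip":15},{"x":0,"y":21,"z":-1,"ax":-0.006,"ay":0,"az":0,"grip":15}]';python3 -m jog '[{"x":0,"y":0,"z":0,"ax":0,"ay":0,"az":0,"grip":15},{"x":0,"y":0,"z":0,"ax":0,"ay":0,"az":0,"grip":15},{"x":0,"y":0,"z":0,"ax":0,"ay":0,"az":0,"grip":15}]'; python3 go.py 418.5 -379.5 15 0
```

```text
clock: 8.4
eef_pos: [419.2, -379.8, 16.8]
tool_rot: [-1.572, -0.002, 0.001]
force: [0.3, 1.3, 7.6]
width: 26.3
clock: 8.7
eef_pos: [419.2, -379.8, 16.8]
tool_rot: [-1.572, -0.002, 0.001]
force: [-0.6, 1.3, 6.3]
width: 26.1
t 8.7 pos [ 419.2 -379.8   16.8] yaw 0.0 w 26.1 F [-0.6  1.3  6.3]
x -1 y 2 z 0 | ax 0.001 ay 0.001 az 0.002
```

```bash
python3 -m jog '[{"x":0,"y":-20,"z":0,"ax":0,"ay":0,"az":0,"grip":15},{"x":0,"y":-60,"z":0,"ax":0,"ay":0,"az":0,"grip":15},{"x":0,"y":-110,"z":0,"ax":0,"ay":0,"az":0,"grip":15},{"x":0,"y":-130,"z":0,"ax":0,"ay":0,"az":0,"grip":15},{"x":0,"y":-130,"z":0,"ax":0,"ay":0,"az":0,"grip":15}]'; python3 go.py TC 0 55 140 3.5;  python3 - <<'E'
from h import *
s=snap('scene','s8');crop(s,60,200,120,100,6,'s8.png',10)
E
```

```text
clock: 9.2
eef_pos: [420.4, -381.0, 149.4]
tool_rot: [-1.576, -0.006, 0.001]
force: [0.8, -0.6, -1.1]
width: 26.6
[501.2 172.2]
t 9.2 pos [ 420.4 -381.   149.4] yaw 0.1 w 26.6 F [ 0.8 -0.6 -1.1]
x 81 y 7 z 553 | ax 0.005 ay -0.060 az 0.006
```

View pics/s8.png

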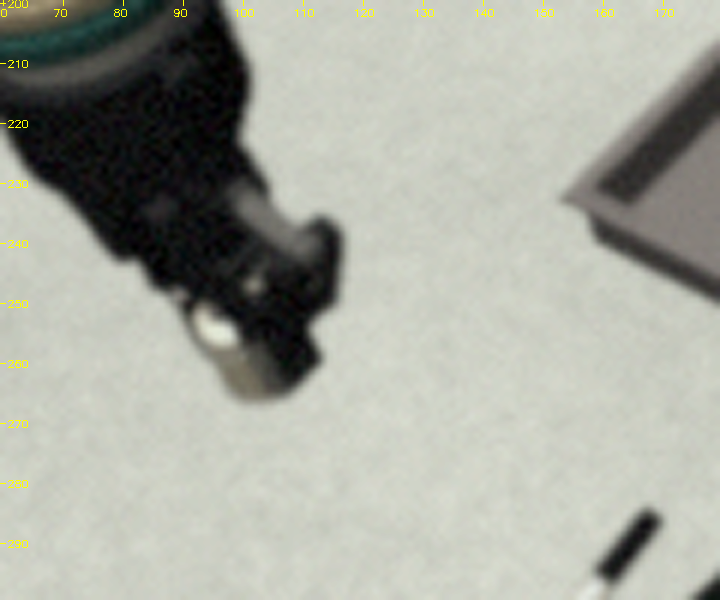

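```bash
python3 -m jog '[{"x":40,"y":0,"z":240,"ax":0,"ay":-0.03,"az":0,"grip":15},{"x":40,"y":0,"z":240,"ax":0,"ay":-0.03,"az":0,"grip":15},{"x":40,"y":0,"z":240,"ax":0,"ay":-0.03,"az":0,"grip":15},{"x":40,"y":0,"z":240,"ax":0,"ay":-0.03,"az":0,"grip":15},{"x":40,"y":0,"z":240,"ax":0,"ay":-0.03,"az":0,"grip":15}]'; python3 -m jog '[{"x":41,"y":0,"z":240,"ax":0,"ay":-0.03,"az":0,"grip":15},{"x":41,"y":0,"z":240,"ax":0,"ay":-0.03,"az":0,"grip":15},{"x":41,"y":0,"z":240,"ax":0,"ay":-0.03,"az":0,"grip":15},{"x":41,"y":0,"z":240,"ax":0,"ay":-0.03,"az":0,"grip":15},{"x":41,"y":0,"z":240,"ax":0,"ay":-0.03,"az":0,"grip":15}]'; python3 go.py TC 0 55 90 3.5
```

```text
clock: 9.75
eef_pos: [457.3, -136.0, 143.9]
tool_rot: [-1.569, 0.003, 0.032]
force: [1.5, -0.3, -0.5]
width: 26.2
clock: 10.25
eef_pos: [490.8, 104.8, 143.9]
tool_rot: [-1.571, 0.003, 0.063]
force: [1.1, -0.2, 0.3]
width: 26.6
[501.2 172.2]
t 10.25 pos [490.8 104.8 143.9] yaw 3.6 w 26.6 F [ 1.1 -0.2  0.3]
x 15 y 54 z 67 | ax 0.000 ay 0.002 az -0.003
```

```bash
python3 -m jog '[{"x":14,"y":0,"z":67,"ax":0,"ay":0,"az":0,"grip":15},{"x":14,"y":20,"z":67,"ax":0,"ay":0,"az":0,"grip":15},{"x":14,"y":54,"z":67,"ax":0,"ay":0,"az":0,"grip":15},{"x":14,"y":90,"z":67,"ax":0,"ay":0,"az":0,"grip":15},{"x":14,"y":90,"z":67,"ax":0,"ay":0,"az":0,"grip":15}]'; python3 -m jog '[{"x":0,"y":0,"z":0,"ax":0,"ay":0,"az":0,"grip":15},{"x":0,"y":0,"z":0,"ax":0,"ay":0,"az":0,"grip":15}]'; python3 go.py TC 0 55 21.5 3.5
```

```text
clock: 10.75
eef_pos: [497.4, 168.8, 50.4]
tool_rot: [-1.574, 0.011, 0.061]
force: [-0.5, -0.8, -1.2]
width: 26.3
clock: 10.95
eef_pos: [502.6, 169.5, 56.3]
tool_rot: [-1.571, -0.002, 0.06]
force: [0.8, -0.2, -0.3]
width: 26.8
[501.2 172.2]
t 10.95 pos [502.6 169.5  56.3] yaw 3.5 w 26.8 F [ 0.8 -0.2 -0.3]
x -1 y 35 z 3 | ax -0.000 ay -0.001 az 0.002
```

```bash
python3 -m jog '[{"x":0,"y":15,"z":2,"ax":0,"ay":0,"az":0,"grip":15},{"x":0,"y":28,"z":2,"ax":0,"ay":0,"az":0,"grip":15},{"x":0,"y":33,"z":2,"ax":0,"ay":0,"az":0,"grip":15},{"x":0,"y":33,"z":2,"ax":0,"ay":0,"az":0,"grip":15},{"x":0,"y":33,"z":2,"ax":0,"ay":0,"az":0,"grip":15}]'; python3 go.py TC 0 55 21.5 3.5
```

```text
clock: 11.45
eef_pos: [501.9, 171.7, 22.6]
tool_rot: [-1.571, -0.001, 0.061]
force: [-1.3, -0.3, -0.8]
width: 26.7
[501.2 172.2]
t 11.45 pos [501.9 171.7  22.6] yaw 3.5 w 26.7 F [-1.3 -0.3 -0.8]
x -1 y 1 z 1 | ax -0.000 ay -0.000 az 0.001
```

```bash
python3 -m jog '[{"x":0,"y":2,"z":0,"ax":0,"ay":0,"az":0,"grip":15},{"x":0,"y":2,"z":0,"ax":0,"ay":0,"az":0,"grip":15},{"x":0,"y":2,"z":0,"ax":0,"ay":0,"az":0,"grip":15}]'; python3 -m jog '[{"x":0,"y":0,"z":0,"ax":0,"ay":0,"az":0,"grip":34},{"x":0,"y":0,"z":0,"ax":0,"ay":0,"az":0,"grip":42},{"x":0,"y":0,"z":0,"ax":0,"ay":0,"az":0,"grip":45},{"x":0,"y":0,"z":0,"ax":0,"ay":0,"az":0,"grip":45}]'; python3 -m jog '[{"x":0,"y":-20,"z":0,"ax":0,"ay":0,"az":0,"grip":45},{"x":0,"y":-50,"z":0,"ax":0,"ay":0,"az":0,"grip":45},{"x":0,"y":-90,"z":0,"ax":0,"ay":0,"az":0,"grip":45},{"x":0,"y":-130,"z":0,"ax":0,"ay":0,"az":0,"grip":70},{"x":0,"y":-150,"z":0,"ax":0,"ay":0,"az":0,"grip":70}]'; python3 go.py 433.5 349 150 10;  python3 - <<'E'
from h import *
s=snap('scene','s9');crop(s,190,110,130,100,6,'s9.png',10)
t=snap('top','t9');crop(t,120,155,160,115,5,'t9.png',10)
E
```

```text
clock: 11.75
eef_pos: [502.2, 171.9, 20.8]
tool_rot: [-1.57, -0.001, 0.061]
force: [-1.0, -0.7, 4.0]
width: 26.3
clock: 12.15
eef_pos: [501.5, 171.8, 20.0]
tool_rot: [-1.571, 0.0, 0.061]
force: [-0.8, -0.6, 0.3]
width: 45.3
clock: 12.65
eef_pos: [502.9, 172.0, 173.2]
tool_rot: [-1.57, -0.004, 0.061]
force: [-0.6, 0.3, -0.3]
width: 69.8
t 12.65 pos [502.9 172.  173.2] yaw 3.5 w 69.8 F [-0.6  0.3 -0.3]
x -59 y 23 z 181 | ax -0.001 ay -0.114 az 0.004
```

View pics/s9.png

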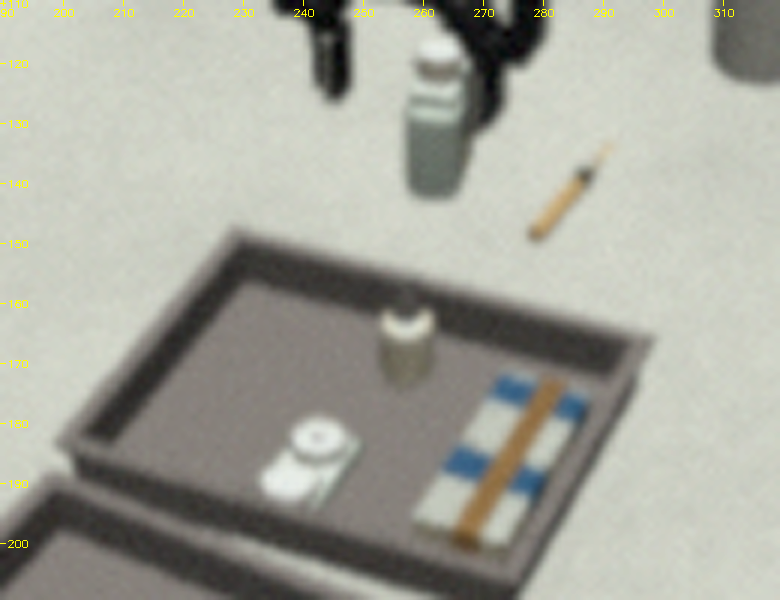

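View pics/t9.png

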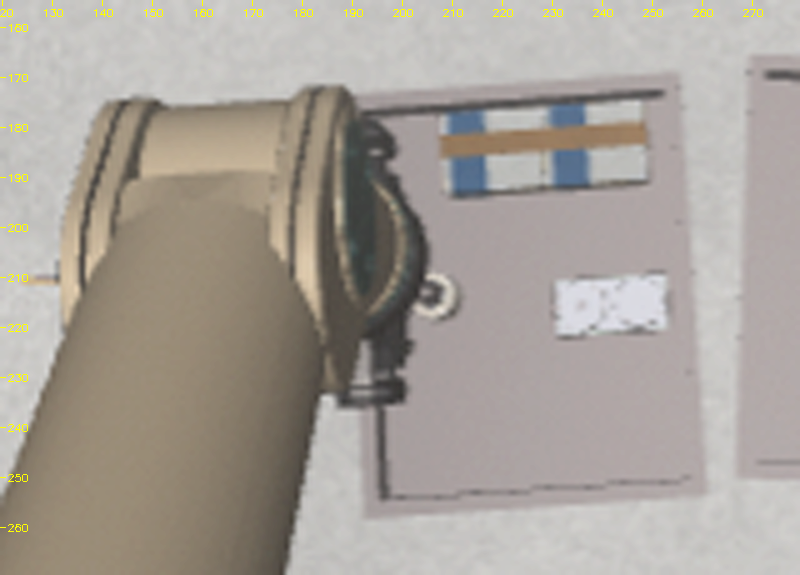

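```bash
python3 -m jog '[{"x":-59,"y":0,"z":181,"ax":0,"ay":-0.114,"az":0,"grip":70},{"x":-59,"y":0,"z":181,"ax":0,"ay":-0.114,"az":0,"grip":70},{"x":-59,"y":0,"z":181,"ax":0,"ay":-0.114,"az":0,"grip":70},{"x":-59,"y":0,"z":181,"ax":0,"ay":-0.114,"az":0,"grip":70},{"x":-59,"y":20,"z":181,"ax":0,"ay":-0.114,"az":0,"grip":70}]'; python3 -m jog '[{"x":0,"y":0,"z":0,"ax":0,"ay":0,"az":0,"grip":70},{"x":0,"y":0,"z":0,"ax":0,"ay":0,"az":0,"grip":70}]'; python3 go.py 433.5 349 40 10;  python3 - <<'E'
from h import *
s=snap('scene','s10');crop(s,190,60,130,100,6,'s10.png',10)
E
```

```text
clock: 13.25
eef_pos: [428.5, 357.3, 150.0]
tool_rot: [-1.565, -0.001, 0.186]
force: [0.4, 0.3, -0.5]
width: 69.7
clock: 13.45
eef_pos: [431.5, 347.3, 149.2]
tool_rot: [-1.573, 0.002, 0.174]
force: [0.6, -0.7, 0.7]
width: 70.0
t 13.45 pos [431.5 347.3 149.2] yaw 9.9 w 70.0 F [ 0.6 -0.7  0.7]
x 2 y 109 z 2 | ax 0.002 ay -0.001 az -0.002
```

View pics/s10.png

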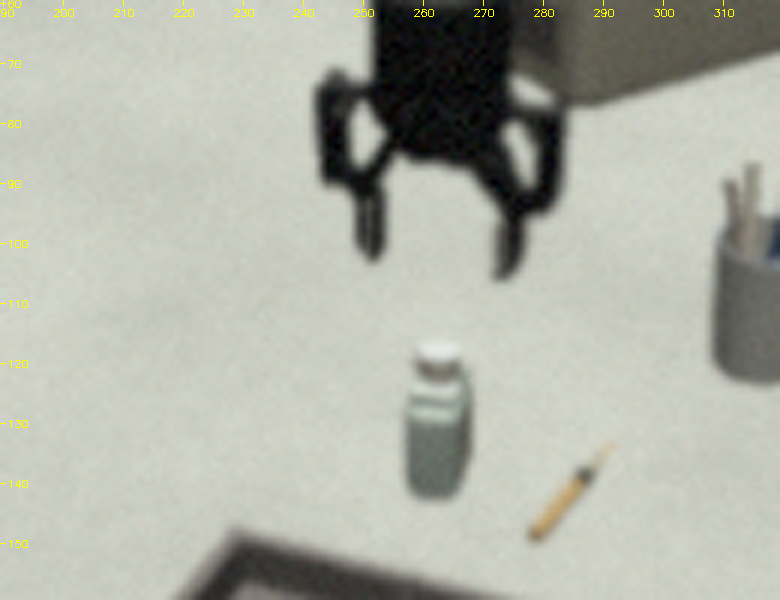

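```bash
python3 -m jog '[{"x":2,"y":30,"z":2,"ax":0,"ay":0,"az":0,"grip":70},{"x":2,"y":60,"z":2,"ax":0,"ay":0,"az":0,"grip":70},{"x":2,"y":90,"z":2,"ax":0,"ay":0,"az":0,"grip":70},{"x":2,"y":108,"z":2,"ax":0,"ay":0,"az":0,"grip":70},{"x":2,"y":108,"z":2,"ax":0,"ay":0,"az":0,"grip":70}]'; python3 -m jog '[{"x":0,"y":0,"z":0,"ax":0,"ay":0,"az":0,"grip":50},{"x":0,"y":0,"z":0,"ax":0,"ay":0,"az":0,"grip":30},{"x":0,"y":0,"z":0,"ax":0,"ay":0,"az":0,"grip":20},{"x":0,"y":0,"z":0,"ax":0,"ay":0,"az":0,"grip":20},{"x":0,"y":0,"z":0,"ax":0,"ay":0,"az":0,"grip":20}]'; python3 go.py 433.5 349 40 10;  python3 - <<'E'
from h import *
s=snap('scene','s11');crop(s,190,60,130,100,6,'s11.png',10)
E
```

```text
clock: 14.0
eef_pos: [433.1, 348.9, 40.6]
tool_rot: [-1.573, 0.003, 0.172]
force: [-0.7, -0.3, 0.9]
width: 69.9
clock: 14.5
eef_pos: [434.3, 351.6, 43.8]
tool_rot: [-1.57, -0.002, 0.175]
force: [-1.0, -0.5, 7.5]
width: 33.4
t 14.5 pos [434.3 351.6  43.8] yaw 10.0 w 33.4 F [-1.  -0.5  7.5]
x -1 y 4 z -2 | ax -0.001 ay 0.000 az 0.002
```

View pics/s11.png

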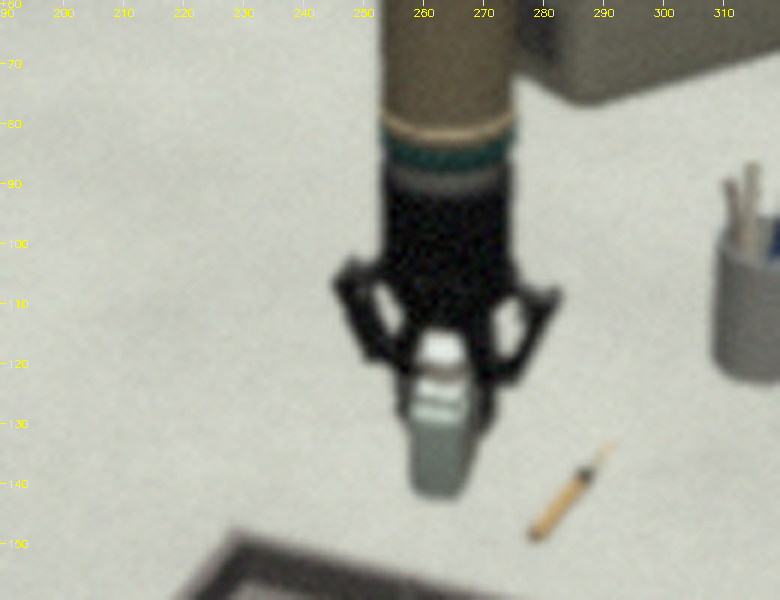

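```bash
python3 -m jog '[{"x":0,"y":-20,"z":0,"ax":0,"ay":0,"az":0,"grip":20},{"x":0,"y":-50,"z":0,"ax":0,"ay":0,"az":0,"grip":20},{"x":0,"y":-90,"z":0,"ax":0,"ay":0,"az":0,"grip":20},{"x":0,"y":-105,"z":0,"ax":0,"ay":0,"az":0,"grip":20},{"x":0,"y":-105,"z":0,"ax":0,"ay":0,"az":0,"grip":20}]'; python3 go.py TC -65 5 146 3.5;  python3 - <<'E'
from h import *
s=snap('scene','s12');crop(s,190,40,130,120,5,'s12.png',10)
E
```

```text
clock: 15.05
eef_pos: [434.8, 352.4, 150.1]
tool_rot: [-1.568, -0.005, 0.175]
force: [-0.1, 0.4, -1.8]
width: 33.5
[439.4 118.3]
t 15.05 pos [434.8 352.4 150.1] yaw 10.0 w 33.5 F [-0.1  0.4 -1.8]
x -36 y 3 z -231 | ax -0.004 ay 0.114 az 0.005
```

View pics/s12.png

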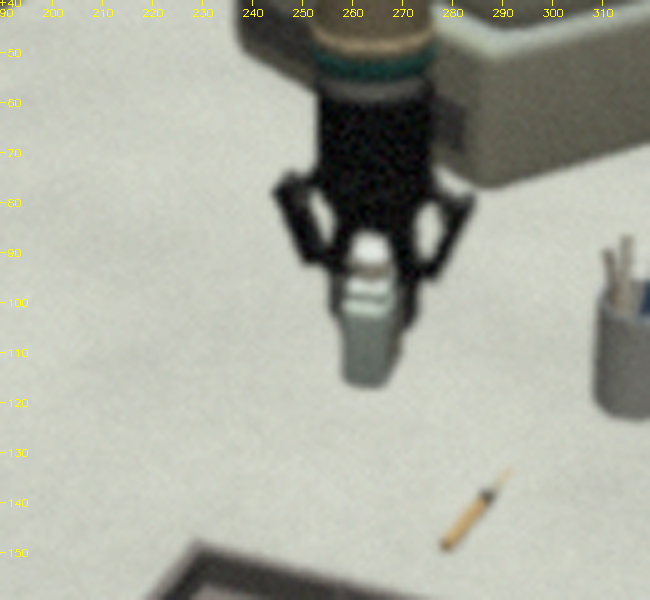

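```bash
python3 -m jog '[{"x":-36,"y":0,"z":-231,"ax":0,"ay":0.114,"az":0,"grip":20},{"x":-36,"y":0,"z":-231,"ax":0,"ay":0.114,"az":0,"grip":20},{"x":-36,"y":0,"z":-231,"ax":0,"ay":0.114,"az":0,"grip":20},{"x":-36,"y":0,"z":-231,"ax":0,"ay":0.114,"az":0,"grip":20},{"x":-36,"y":0,"z":-231,"ax":0,"ay":0.114,"az":0,"grip":20}]';python3 -m jog '[{"x":0,"y":0,"z":0,"ax":0,"ay":0,"az":0,"grip":20},{"x":0,"y":0,"z":0,"ax":0,"ay":0,"az":0,"grip":20}]'; python3 go.py TC -65 5 60 3.5;  python3 - <<'E'
from h import *
s=snap('scene','s13');crop(s,180,80,130,120,5,'s13.png',10)
E
```

```text
clock: 15.6
eef_pos: [436.6, 113.6, 146.1]
tool_rot: [-1.573, 0.003, 0.058]
force: [0.0, 0.0, -1.8]
width: 33.5
clock: 15.8
eef_pos: [437.5, 116.8, 146.4]
tool_rot: [-1.571, 0.002, 0.059]
force: [0.0, 0.9, -1.2]
width: 33.4
[439.4 118.3]
t 15.8 pos [437.5 116.8 146.4] yaw 3.4 w 33.4 F [ 0.   0.9 -1.2]
x 2 y 86 z 1 | ax 0.000 ay -0.002 az -0.002
```

View pics/s13.png

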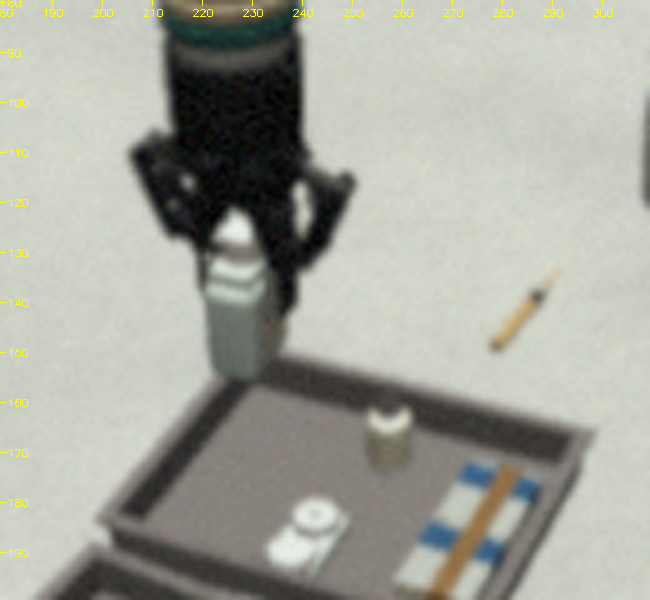

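```bash
python3 -m jog '[{"x":2,"y":25,"z":1,"ax":0,"ay":0,"az":0,"grip":20},{"x":2,"y":50,"z":1,"ax":0,"ay":0,"az":0,"grip":20},{"x":2,"y":75,"z":1,"ax":0,"ay":0,"az":0,"grip":20},{"x":2,"y":94,"z":1,"ax":0,"ay":0,"az":0,"grip":20},{"x":2,"y":94,"z":1,"ax":0,"ay":0,"az":0,"grip":20}]';python3 -m jog '[{"x":0,"y":2,"z":0,"ax":0,"ay":0,"az":0,"grip":20},{"x":0,"y":2,"z":0,"ax":0,"ay":0,"az":0,"grip":20}]'; python3 go.py TC -65 5 48 3.5
```

```text
clock: 16.35
eef_pos: [438.2, 120.1, 50.8]
tool_rot: [-1.571, 0.005, 0.064]
force: [-1.1, 0.7, -1.9]
width: 32.8
clock: 16.55
eef_pos: [440.4, 119.4, 51.6]
tool_rot: [-1.57, -0.001, 0.062]
force: [0.1, -0.6, -0.9]
width: 33.6
[439.4 118.3]
t 16.55 pos [440.4 119.4  51.6] yaw 3.6 w 33.6 F [ 0.1 -0.6 -0.9]
x -1 y 4 z -1 | ax -0.000 ay 0.001 az 0.001
```

```bash
python3 -m jog '[{"x":0,"y":2,"z":0,"ax":0,"ay":0,"az":0,"grip":20},{"x":0,"y":2,"z":0,"ax":0,"ay":0,"az":0,"grip":20},{"x":0,"y":2,"z":0,"ax":0,"ay":0,"az":0,"grip":20}]';python3 -m jog '[{"x":0,"y":1.5,"z":0,"ax":0,"ay":0,"az":0,"grip":20},{"x":0,"y":1.5,"z":0,"ax":0,"ay":0,"az":0,"grip":20}]'; python3 go.py TC -65 5 48 3.5
```

```text
clock: 16.85
eef_pos: [440.3, 118.7, 49.6]
tool_rot: [-1.571, -0.001, 0.061]
force: [0.1, -0.0, -1.6]
width: 33.5
clock: 17.05
eef_pos: [440.3, 118.6, 47.8]
tool_rot: [-1.571, -0.001, 0.061]
force: [0.1, 0.1, 0.4]
width: 33.3
[439.4 118.3]
t 17.05 pos [440.3 118.6  47.8] yaw 3.5 w 33.3 F [0.1 0.1 0.4]
x -1 y -0 z -0 | ax -0.000 ay -0.000 az 0.001
```

```bash
python3 -m jog '[{"x":0,"y":0,"z":0,"ax":0,"ay":0,"az":0,"grip":38},{"x":0,"y":0,"z":0,"ax":0,"ay":0,"az":0,"grip":44},{"x":0,"y":0,"z":0,"ax":0,"ay":0,"az":0,"grip":48},{"x":0,"y":0,"z":0,"ax":0,"ay":0,"az":0,"grip":48}]';python3 -m jog '[{"x":0,"y":-15,"z":0,"ax":0,"ay":0,"az":0,"grip":48},{"x":0,"y":-40,"z":0,"ax":0,"ay":0,"az":0,"grip":48},{"x":0,"y":-80,"z":0,"ax":0,"ay":0,"az":0,"grip":48},{"x":0,"y":-120,"z":0,"ax":0,"ay":0,"az":0,"grip":80},{"x":0,"y":-140,"z":0,"ax":0,"ay":0,"az":0,"grip":80}]'; python3 go.py 588 -347 190 -10.5;python3 - <<'E'
from h import *
s=snap('scene','s14');crop(s,180,80,130,120,5,'s14.png',10)
E
```

```text
clock: 17.45
eef_pos: [440.1, 118.5, 47.7]
tool_rot: [-1.571, -0.0, 0.061]
force: [-0.6, 1.0, 0.7]
width: 47.8
clock: 17.95
eef_pos: [441.1, 118.6, 190.4]
tool_rot: [-1.57, -0.004, 0.061]
force: [0.3, 0.6, 0.1]
width: 74.9
t 17.95 pos [441.1 118.6 190.4] yaw 3.5 w 74.9 F [0.3 0.6 0.1]
x 118 y 0 z -474 | ax -0.001 ay 0.244 az 0.004
```

View pics/s14.png

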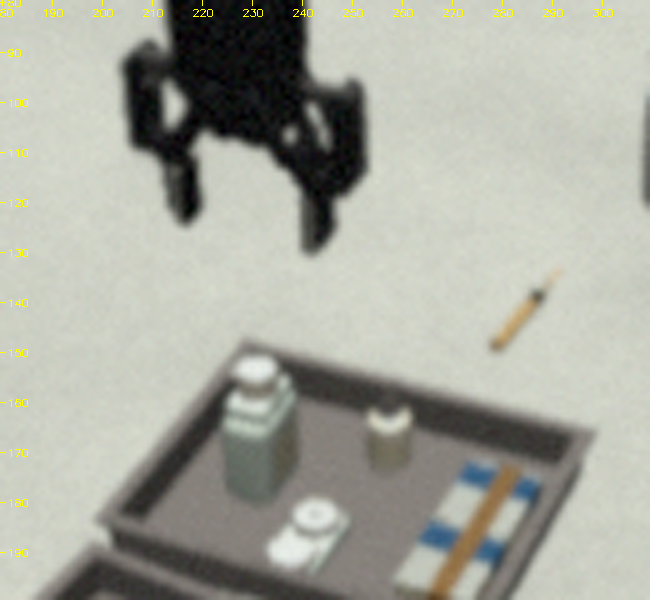

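Contacts tray is made up: bottle at about (230,170), dropper at (257,165), lens case at (240,188), all upright or flat. Now the case.

```bash
python3 -m jog '[{"x":59,"y":0,"z":-237,"ax":0,"ay":0.122,"az":0,"grip":85},{"x":59,"y":0,"z":-237,"ax":0,"ay":0.122,"az":0,"grip":85},{"x":59,"y":0,"z":-237,"ax":0,"ay":0.122,"az":0,"grip":85},{"x":59,"y":0,"z":-237,"ax":0,"ay":0.122,"az":0,"grip":85},{"x":59,"y":0,"z":-237,"ax":0,"ay":0.122,"az":0,"grip":85}]'; python3 go.py 588 -347 160 -10.5
```

```text
clock: 18.5
eef_pos: [513.5, -117.0, 187.3]
tool_rot: [-1.571, 0.0, -0.062]
force: [1.3, 0.9, 1.1]
width: 84.9
t 18.5 pos [ 513.5 -117.   187.3] yaw -3.6 w 84.9 F [1.3 0.9 1.1]
x 89 y 27 z -225 | ax 0.000 ay 0.121 az -0.000
```

```bash
python3 -m jog '[{"x":89,"y":0,"z":-225,"ax":0,"ay":0.121,"az":0,"grip":85},{"x":89,"y":0,"z":-225,"ax":0,"ay":0.121,"az":0,"grip":85},{"x":89,"y":20,"z":-225,"ax":0,"ay":0.121,"az":0,"grip":85},{"x":89,"y":50,"z":-225,"ax":0,"ay":0.121,"az":0,"grip":85},{"x":89,"y":80,"z":-225,"ax":0,"ay":0.121,"az":0,"grip":85}]'; python3 -m jog '[{"x":0,"y":0,"z":0,"ax":0,"ay":0,"az":0,"grip":85},{"x":0,"y":0,"z":0,"ax":0,"ay":0,"az":0,"grip":85},{"x":0,"y":0,"z":0,"ax":0,"ay":0,"az":0,"grip":85}]'; python3 go.py 588 -347 75 -10.5;python3 - <<'E'
from h import *
s=snap('scene','s15');crop(s,100,205,150,150,4,'s15.png',10)
t=snap('top','t15');crop(t,320,140,120,100,5,'t15.png',10)
E
```

```text
clock: 19.0
eef_pos: [585.9, -336.4, 123.6]
tool_rot: [-1.574, -0.006, -0.184]
force: [-0.2, 0.4, 0.9]
width: 85.0
clock: 19.3
eef_pos: [584.9, -330.3, 123.2]
tool_rot: [-1.57, -0.001, -0.181]
force: [-0.3, 0.5, 0.7]
width: 85.0
t 19.3 pos [ 584.9 -330.3  123.2] yaw -10.4 w 85.0 F [-0.3  0.5  0.7]
x 6 y 48 z -16 | ax -0.001 ay 0.002 az 0.001
```

View pics/s15.png

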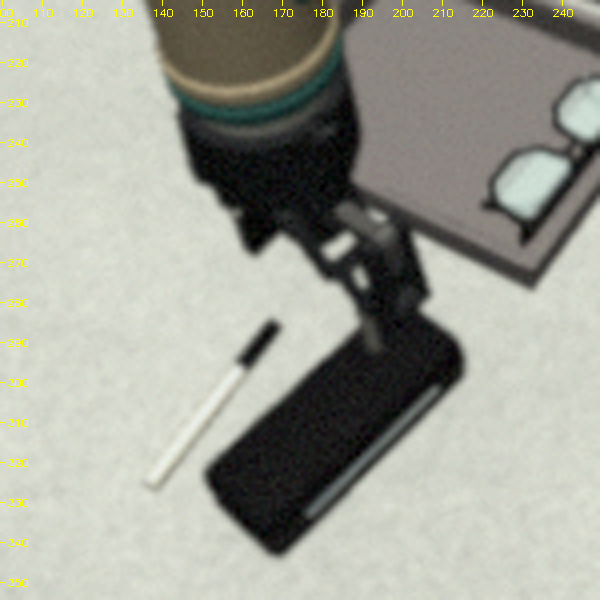

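View pics/t15.png

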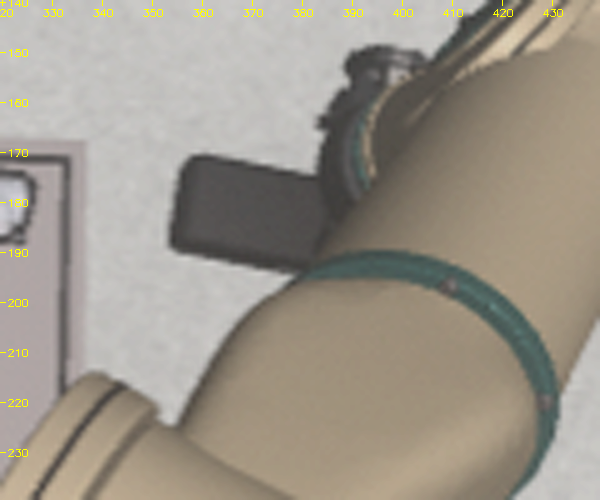

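```bash
python3 -m jog '[{"x":6,"y":30,"z":-16,"ax":0,"ay":0,"az":0,"grip":85},{"x":6,"y":48,"z":-16,"ax":0,"ay":0,"az":0,"grip":85},{"x":6,"y":48,"z":-16,"ax":0,"ay":0,"az":0,"grip":85},{"x":6,"y":48,"z":-16,"ax":0,"ay":0,"az":0,"grip":85}]'; python3 go.py 588 -347 16 -10.5;python3 - <<'E'
from h import *
s=snap('scene','s16');crop(s,130,205,110,140,4,'s16.png',10)
E
```

```text
clock: 19.8
eef_pos: [588.1, -347.5, 75.9]
tool_rot: [-1.571, -0.001, -0.181]
force: [0.4, 0.4, -0.5]
width: 85.0
t 19.8 pos [ 588.1 -347.5   75.9] yaw -10.4 w 85.0 F [ 0.4  0.4 -0.5]
x -0 y 60 z 0 | ax -0.000 ay 0.003 az 0.001
```

View pics/s16.png

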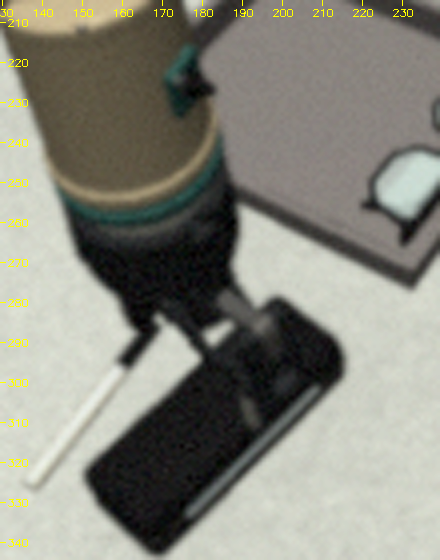

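```bash
python3 - <<'E'
from h import *
s=load('s16');a=np.radians(-10.4)
for k in(-57,-42.5,42.5,57):
  for z in (64,77): print(k,z,w2px(s,[588+k*np.cos(a),-347+k*np.sin(a),z]).round(1))
E
python3 -m jog '[{"x":0,"y":20,"z":0,"ax":0,"ay":0,"az":0,"grip":85},{"x":0,"y":20,"z":0,"ax":0,"ay":0,"az":0,"grip":85},{"x":0,"y":20,"z":0,"ax":0,"ay":0,"az":0,"grip":85}]'; python3 go.py 588 -347 16 -10.5
```

```text
-57 64 [164.  284.6]
-57 77 [162.8 281.4]
-42.5 64 [168.4 288.1]
-42.5 77 [167.2 285. ]
42.5 64 [195.6 310. ]
42.5 77 [194.7 307. ]
57 64 [200.5 314. ]
57 77 [199.7 311. ]
clock: 20.15
eef_pos: [587.8, -348.1, 55.7]
tool_rot: [-1.571, -0.001, -0.181]
force: [0.5, -0.7, -0.3]
width: 84.8
t 20.15 pos [ 587.8 -348.1   55.7] yaw -10.4 w 84.8 F [ 0.5 -0.7 -0.3]
x -0 y 40 z 1 | ax 0.000 ay 0.002 az 0.001
```

```bash
python3 -m jog '[{"x":0,"y":10,"z":1,"ax":0,"ay":0,"az":0,"grip":85},{"x":0,"y":17,"z":1,"ax":0,"ay":0,"az":0,"grip":85},{"x":0,"y":17,"z":1,"ax":0,"ay":0,"az":0,"grip":85}]'; python3 -m jog '[{"x":0,"y":10,"z":0,"ax":0,"ay":0,"az":0,"grip":85},{"x":0,"y":20,"z":0,"ax":0,"ay":0,"az":0,"grip":85},{"x":0,"y":20,"z":0,"ax":0,"ay":0,"az":0,"grip":85}]'; python3 go.py 588 -347 16 -10.5
```

```text
clock: 20.45
eef_pos: [586.8, -346.7, 36.4]
tool_rot: [-1.57, 0.002, -0.182]
force: [-0.7, 0.6, -0.2]
width: 85.2
clock: 20.75
eef_pos: [586.3, -346.6, 15.5]
tool_rot: [-1.569, 0.003, -0.182]
force: [-0.3, 0.2, -0.9]
width: 84.8
t 20.75 pos [ 586.3 -346.6   15.5] yaw -10.4 w 84.8 F [-0.3  0.2 -0.9]
x 2 y -0 z -0 | ax -0.001 ay 0.001 az -0.003
```

```bash
python3 -m jog '[{"x":0,"y":-1,"z":0,"ax":0,"ay":0,"az":0,"grip":70},{"x":0,"y":-1,"z":0,"ax":0,"ay":0,"az":0,"grip":55},{"x":0,"y":-1,"z":0,"ax":0,"ay":0,"az":0,"grip":45},{"x":0,"y":-1,"z":0,"ax":0,"ay":0,"az":0,"grip":45},{"x":0,"y":-1,"z":0,"ax":0,"ay":0,"az":0,"grip":45}]'; python3 -m jog '[{"x":0,"y":0,"z":0,"ax":0,"ay":0,"az":0,"grip":45},{"x":0,"y":0,"z":0,"ax":0,"ay":0,"az":0,"grip":45}]'; python3 go.py 588 -347 16 -10.5
```

```text
clock: 21.25
eef_pos: [588.0, -347.8, 19.3]
tool_rot: [-1.571, -0.001, -0.182]
force: [0.4, 0.3, 2.8]
width: 56.3
clock: 21.45
eef_pos: [588.0, -347.8, 19.3]
tool_rot: [-1.571, -0.001, -0.182]
force: [0.4, -0.4, 5.4]
width: 56.2
t 21.45 pos [ 588.  -347.8   19.3] yaw -10.4 w 56.2 F [ 0.4 -0.4  5.4]
x -0 y 3 z 1 | ax 0.001 ay 0.001 az 0.001
```

```bash
python3 -m jog '[{"x":0,"y":-15,"z":0,"ax":0,"ay":0,"az":0,"grip":45},{"x":0,"y":-40,"z":0,"ax":0,"ay":0,"az":0,"grip":45},{"x":0,"y":-80,"z":0,"ax":0,"ay":0,"az":0,"grip":45},{"x":0,"y":-100,"z":0,"ax":0,"ay":0,"az":0,"grip":45},{"x":0,"y":-100,"z":0,"ax":0,"ay":0,"az":0,"grip":45}]'; python3 go.py TS -60 0 119 -2.1;python3 - <<'E'
from h import *
s=snap('scene','s17');crop(s,100,165,150,180,3.3,'s17.png',10)
E
```

```text
clock: 21.95
eef_pos: [589.2, -348.7, 122.7]
tool_rot: [-1.573, -0.006, -0.182]
force: [0.7, 0.6, -1.0]
width: 56.1
[ 457.8 -111. ]
t 21.95 pos [ 589.2 -348.7  122.7] yaw -10.4 w 56.1 F [ 0.7  0.6 -1. ]
x -172 y 2 z 210 | ax 0.003 ay -0.145 az 0.006
```

View pics/s17.png

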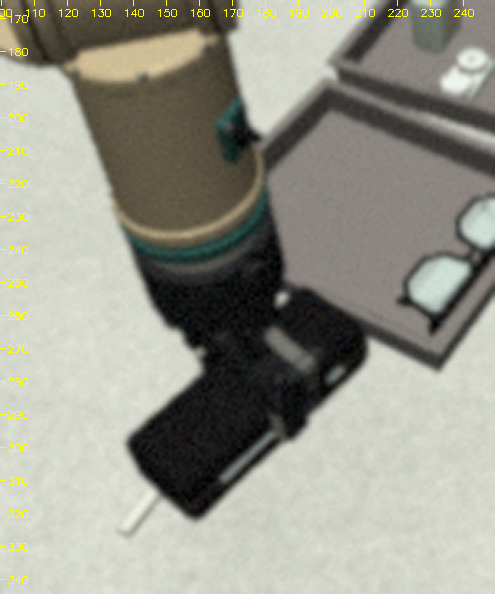

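```bash
python3 -m jog '[{"x":-172,"y":0,"z":210,"ax":0,"ay":-0.145,"az":0,"grip":45},{"x":-172,"y":0,"z":210,"ax":0,"ay":-0.145,"az":0,"grip":45},{"x":-172,"y":0,"z":210,"ax":0,"ay":-0.145,"az":0,"grip":45},{"x":-172,"y":0,"z":210,"ax":0,"ay":-0.145,"az":0,"grip":45},{"x":-172,"y":0,"z":210,"ax":0,"ay":-0.145,"az":0,"grip":45}]'; python3 -m jog '[{"x":0,"y":0,"z":0,"ax":0,"ay":0,"az":0,"grip":45},{"x":0,"y":0,"z":0,"ax":0,"ay":0,"az":0,"grip":45},{"x":0,"y":0,"z":0,"ax":0,"ay":0,"az":0,"grip":45}]';python3 go.py TS -60 0 119 -2.1
```

```text
clock: 22.5
eef_pos: [464.2, -126.3, 117.5]
tool_rot: [-1.57, 0.003, -0.037]
force: [2.0, 1.4, -2.0]
width: 56.4
clock: 22.8
eef_pos: [467.0, -129.3, 118.2]
tool_rot: [-1.572, 0.0, -0.038]
force: [0.4, -0.2, -0.9]
width: 56.4
[ 457.8 -111. ]
t 22.8 pos [ 467.  -129.3  118.2] yaw -2.2 w 56.4 F [ 0.4 -0.2 -0.9]
x -10 y -1 z 18 | ax 0.001 ay -0.001 az -0.000
```

```bash
python3 -m jog '[{"x":-10,"y":0,"z":18,"ax":0,"ay":0,"az":0,"grip":45},{"x":-10,"y":0,"z":18,"ax":0,"ay":0,"az":0,"grip":45},{"x":-10,"y":20,"z":18,"ax":0,"ay":0,"az":0,"grip":45},{"x":-10,"y":45,"z":18,"ax":0,"ay":0,"az":0,"grip":45},{"x":-10,"y":45,"z":18,"ax":0,"ay":0,"az":0,"grip":45}]'; python3 -m jog '[{"x":0,"y":0,"z":0,"ax":0,"ay":0,"az":0,"grip":45},{"x":0,"y":0,"z":0,"ax":0,"ay":0,"az":0,"grip":45}]';python3 go.py TS -60 0 24 -2.1;python3 - <<'E'
from h import *
s=snap('scene','s18');crop(s,130,145,160,140,4.5,'s18.png',10)
t=snap('top','t18');crop(t,250,160,110,110,5,'t18.png',10)
E
```

```text
clock: 23.3
eef_pos: [456.4, -111.2, 71.4]
tool_rot: [-1.571, 0.004, -0.039]
force: [0.0, -0.3, -0.2]
width: 56.1
clock: 23.5
eef_pos: [458.1, -111.1, 74.3]
tool_rot: [-1.571, -0.001, -0.038]
force: [-0.1, 0.8, -0.9]
width: 55.9
[ 457.8 -111. ]
t 23.5 pos [ 458.1 -111.1   74.3] yaw -2.2 w 55.9 F [-0.1  0.8 -0.9]
x -0 y 50 z 0 | ax 0.001 ay -0.001 az 0.001
```

View pics/s18.png

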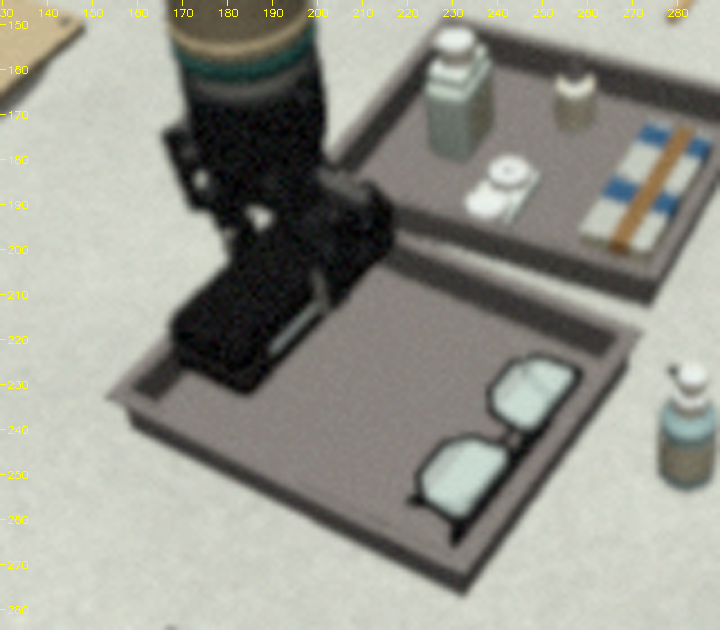

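View pics/t18.png

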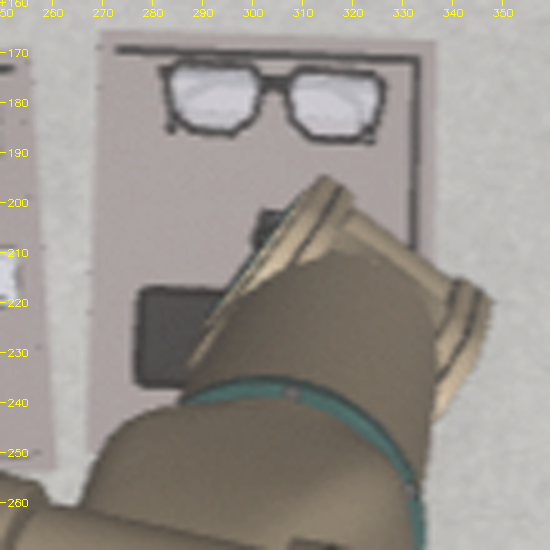

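```bash
python3 - <<'E'
from h import *
t=load('t18'); print(px2w(t,276,227,85)); s=load('s18')
print(px2w(s,184,231.5,55),px2w(s,168,217,97))
E
python3 -m jog '[{"x":0,"y":20,"z":0,"ax":0,"ay":0,"az":0,"grip":45},{"x":0,"y":35,"z":0,"ax":0,"ay":0,"az":0,"grip":45},{"x":0,"y":45,"z":0,"ax":0,"ay":0,"az":0,"grip":45},{"x":0,"y":46,"z":0,"ax":0,"ay":0,"az":0,"grip":45},{"x":0,"y":46,"z":0,"ax":0,"ay":0,"az":0,"grip":45}]'; python3 go.py TS -60 0 24 -2.1
```

```text
[461.89194064 -34.0791301   85.        ]
[ 473.93431171 -182.46941      55.        ] [ 436.62714188 -188.73085238   97.        ]
clock: 24.1
eef_pos: [457.6, -110.3, 27.8]
tool_rot: [-1.571, -0.0, -0.037]
force: [0.2, -0.2, -0.1]
width: 56.4
[ 457.8 -111. ]
t 24.1 pos [ 457.6 -110.3   27.8] yaw -2.1 w 56.4 F [ 0.2 -0.2 -0.1]
x 0 y 4 z -1 | ax 0.000 ay -0.000 az 0.000
```

```bash
python3 -m jog '[{"x":0,"y":2,"z":0,"ax":0,"ay":0,"az":0,"grip":45},{"x":0,"y":2,"z":0,"ax":0,"ay":0,"az":0,"grip":45},{"x":0,"y":2,"z":0,"ax":0,"ay":0,"az":0,"grip":45}]'; python3 -m jog '[{"x":0,"y":2,"z":0,"ax":0,"ay":0,"az":0,"grip":45},{"x":0,"y":2,"z":0,"ax":0,"ay":0,"az":0,"grip":45},{"x":0,"y":2,"z":0,"ax":0,"ay":0,"az":0,"grip":45}]'; python3 go.py TS -60 0 24 -2.1
```

```text
clock: 24.4
eef_pos: [457.6, -110.1, 25.9]
tool_rot: [-1.571, -0.001, -0.037]
force: [1.0, -0.5, -1.8]
width: 56.2
clock: 24.7
eef_pos: [457.3, -110.1, 23.5]
tool_rot: [-1.571, 0.0, -0.037]
force: [-0.5, -0.5, -0.9]
width: 56.1
[ 457.8 -111. ]
t 24.7 pos [ 457.3 -110.1   23.5] yaw -2.1 w 56.1 F [-0.5 -0.5 -0.9]
x 1 y -0 z -1 | ax 0.000 ay -0.000 az -0.000
```

```bash
python3 -m jog '[{"x":0,"y":1,"z":0,"ax":0,"ay":0,"az":0,"grip":45},{"x":0,"y":1,"z":0,"ax":0,"ay":0,"az":0,"grip":45}]'; python3 -m jog '[{"x":0,"y":0,"z":0,"ax":0,"ay":0,"az":0,"grip":60},{"x":0,"y":0,"z":0,"ax":0,"ay":0,"az":0,"grip":66},{"x":0,"y":0,"z":0,"ax":0,"ay":0,"az":0,"grip":68},{"x":0,"y":0,"z":0,"ax":0,"ay":0,"az":0,"grip":68}]'; python3 -m jog '[{"x":0,"y":-15,"z":0,"ax":0,"ay":0,"az":0,"grip":68},{"x":0,"y":-40,"z":0,"ax":0,"ay":0,"az":0,"grip":68},{"x":0,"y":-80,"z":0,"ax":0,"ay":0,"az":0,"grip":68},{"x":0,"y":-130,"z":0,"ax":0,"ay":0,"az":0,"grip":70},{"x":0,"y":-160,"z":0,"ax":0,"ay":0,"az":0,"grip":70}]';python3 go.py 703 -76 180 -92 ;python3 - <<'E'
from h import *
s=snap('scene','s19');crop(s,130,145,160,140,4.5,'s19.png',10)
E
```

```text
clock: 24.9
eef_pos: [457.4, -110.1, 23.2]
tool_rot: [-1.57, -0.001, -0.037]
force: [-1.5, 0.5, 6.9]
width: 56.5
clock: 25.3
eef_pos: [457.4, -110.2, 22.5]
tool_rot: [-1.571, 0.0, -0.037]
force: [-0.9, 1.4, 0.3]
width: 68.1
clock: 25.8
eef_pos: [457.9, -110.6, 185.3]
tool_rot: [-1.571, -0.003, -0.037]
force: [0.8, -0.9, -0.6]
width: 70.1
t 25.8 pos [ 457.9 -110.6  185.3] yaw -2.1 w 70.1 F [ 0.8 -0.9 -0.6]
x 244 y 6 z 44 | ax -0.002 ay 1.568 az 0.002
```

View pics/s19.png

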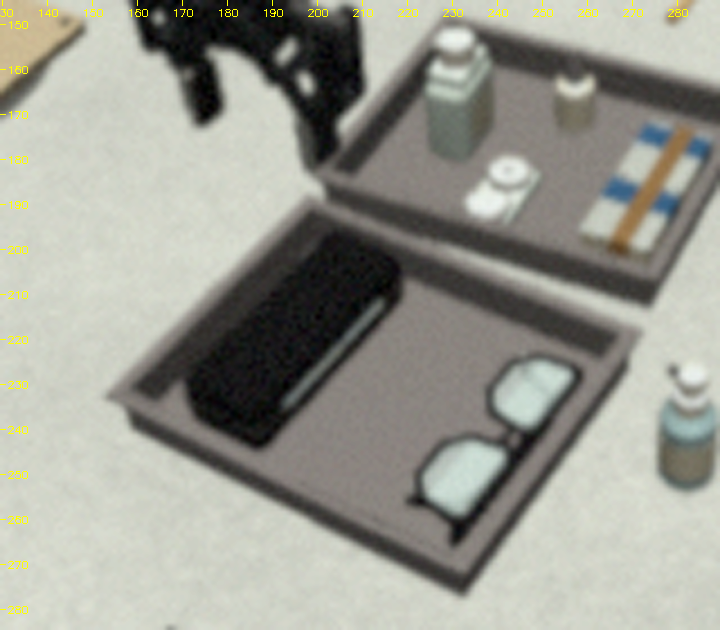

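```bash
python3 -c "
from cell import *
print(read_state()['qpos'].round(2))"; python3 -m jog '[{"x":120,"y":0,"z":30,"ax":0,"ay":0.7,"az":0,"grip":70},{"x":120,"y":0,"z":30,"ax":0,"ay":0.7,"az":0,"grip":70},{"x":120,"y":0,"z":30,"ax":0,"ay":0.7,"az":0,"grip":70},{"x":120,"y":0,"z":30,"ax":0,"ay":0.7,"az":0,"grip":70},{"x":120,"y":0,"z":30,"ax":0,"ay":0.7,"az":0,"grip":70}]'; python3 go.py 703 -76 180 -92 ; python3 -c "
from cell import *
print(read_state()['qpos'].round(2))"
```

```text
[-0.18  0.51  0.52  2.07 -0.41  0.65  0.57]
clock: 26.35
eef_pos: [578.8, -84.0, 181.8]
tool_rot: [-1.572, 0.0, -0.741]
force: [-0.9, -0.7, 0.8]
width: 70.0
t 26.35 pos [578.8 -84.  181.8] yaw -42.4 w 70.0 F [-0.9 -0.7  0.8]
x 86 y 2 z 90 | ax 0.001 ay 0.865 az 0.000
[-0.33  0.72  0.72  1.78 -0.59  0.88 -0.09]
```

```bash
python3 -m jog '[{"x":86,"y":0,"z":90,"ax":0,"ay":0.865,"az":0,"grip":70},{"x":86,"y":0,"z":90,"ax":0,"ay":0.865,"az":0,"grip":70},{"x":86,"y":0,"z":90,"ax":0,"ay":0.865,"az":0,"grip":70},{"x":86,"y":0,"z":90,"ax":0,"ay":0.865,"az":0,"grip":70},{"x":86,"y":0,"z":90,"ax":0,"ay":0.865,"az":0,"grip":70}]'; python3 -m jog '[{"x":0,"y":0,"z":0,"ax":0,"ay":0.13,"az":0,"grip":70},{"x":0,"y":0,"z":0,"ax":0,"ay":0.13,"az":0,"grip":70},{"x":0,"y":0,"z":0,"ax":0,"ay":0.13,"az":0,"grip":70},{"x":0,"y":0,"z":0,"ax":0,"ay":0.13,"az":0,"grip":70}]'; python3 go.py 703 -76 110 -92 ; python3 - <<'E'
from h import *
print(read_state()['qpos'].round(2))
s=snap('scene','s20');crop(s,220,145,110,120,5,'s20.png',10)
E
```

```text
clock: 26.85
eef_pos: [702.8, -75.5, 181.3]
tool_rot: [-1.572, -0.0, -1.492]
force: [-0.5, -0.2, -0.2]
width: 70.0
clock: 27.25
eef_pos: [702.5, -75.6, 182.5]
tool_rot: [-1.571, 0.0, -1.615]
force: [-0.6, -0.0, 0.6]
width: 69.7
t 27.25 pos [702.5 -75.6 182.5] yaw -92.5 w 69.7 F [-0.6 -0.   0.6]
x 0 y 72 z 1 | ax 0.000 ay -0.009 az -0.000
[-0.37  0.95  0.92  1.41 -0.78  1.17 -0.95]
```

View pics/s20.png

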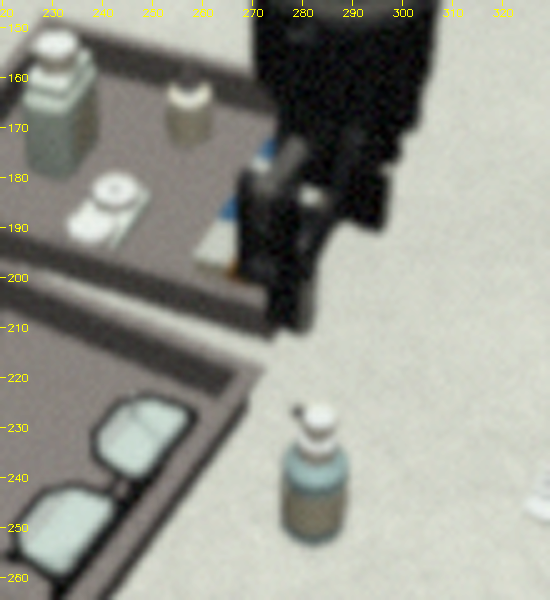

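```bash
python3 -m jog '[{"x":0,"y":40,"z":1,"ax":0,"ay":0,"az":0,"grip":70},{"x":0,"y":70,"z":1,"ax":0,"ay":0,"az":0,"grip":70},{"x":0,"y":70,"z":1,"ax":0,"ay":0,"az":0,"grip":70},{"x":0,"y":70,"z":1,"ax":0,"ay":0,"az":0,"grip":70}]'; python3 go.py 703 -76 34 -92 ; python3 - <<'E'
from h import *
s=snap('scene','s21');crop(s,220,145,110,120,5,'s21.png',10)
E
```

```text
clock: 27.7
eef_pos: [703.7, -76.1, 113.0]
tool_rot: [-1.571, -0.0, -1.617]
force: [0.7, -0.5, 0.5]
width: 69.5
t 27.7 pos [703.7 -76.1 113. ] yaw -92.6 w 69.5 F [ 0.7 -0.5  0.5]
x -0 y 79 z -1 | ax 0.000 ay -0.011 az 0.000
```

View pics/s21.png

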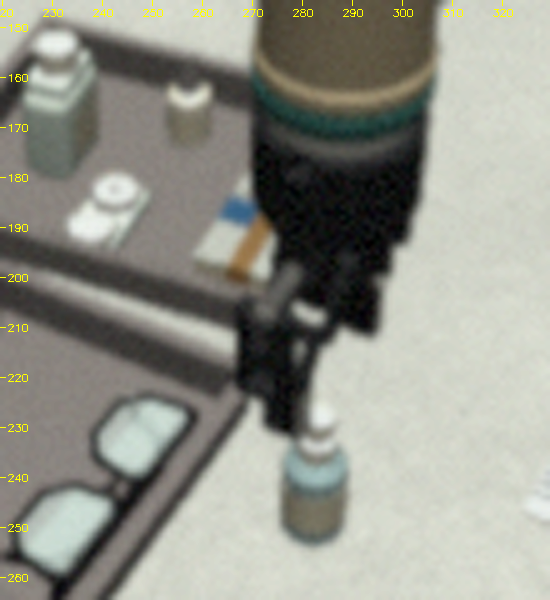

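```bash
python3 - <<'E'
from h import *
s=load('s21')
for y in(-111,-125,-41): print(y,w2px(s,[703,y,108]).round(1))
E
python3 -m jog '[{"x":0,"y":25,"z":0,"ax":0,"ay":0,"az":0,"grip":70},{"x":0,"y":50,"z":0,"ax":0,"ay":0,"az":0,"grip":70},{"x":0,"y":78,"z":0,"ax":0,"ay":0,"az":0,"grip":70},{"x":0,"y":78,"z":0,"ax":0,"ay":0,"az":0,"grip":70},{"x":0,"y":78,"z":0,"ax":0,"ay":0,"az":0,"grip":70}]'; python3 go.py 703 -76 34 -92
```

```text
-111 [277.6 230.5]
-125 [275.1 234.6]
-41 [289.7 211.4]
clock: 28.25
eef_pos: [704.6, -76.4, 36.5]
tool_rot: [-1.569, -0.001, -1.617]
force: [-0.3, -0.8, 0.6]
width: 70.2
t 28.25 pos [704.6 -76.4  36.5] yaw -92.6 w 70.2 F [-0.3 -0.8  0.6]
x -0 y 2 z -2 | ax -0.002 ay -0.011 az 0.001
```

```bash
python3 -m jog '[{"x":0,"y":0,"z":0,"ax":0,"ay":0,"az":0,"grip":45},{"x":0,"y":0,"z":0,"ax":0,"ay":0,"az":0,"grip":30},{"x":0,"y":0,"z":0,"ax":0,"ay":0,"az":0,"grip":20},{"x":0,"y":0,"z":0,"ax":0,"ay":0,"az":0,"grip":20},{"x":0,"y":0,"z":0,"ax":0,"ay":0,"az":0,"grip":20}]'; python3 go.py 703 -76 34 -92; python3 - <<'E'
from h import *
s=snap('scene','s22');crop(s,220,165,110,110,5,'s22.png',10)
E
```

```text
clock: 28.75
eef_pos: [704.7, -76.2, 36.8]
tool_rot: [-1.568, -0.0, -1.617]
force: [-1.1, 0.3, 6.2]
width: 31.8
t 28.75 pos [704.7 -76.2  36.8] yaw -92.6 w 31.8 F [-1.1  0.3  6.2]
x -0 y 3 z -2 | ax -0.003 ay -0.011 az 0.000
```

View pics/s22.png

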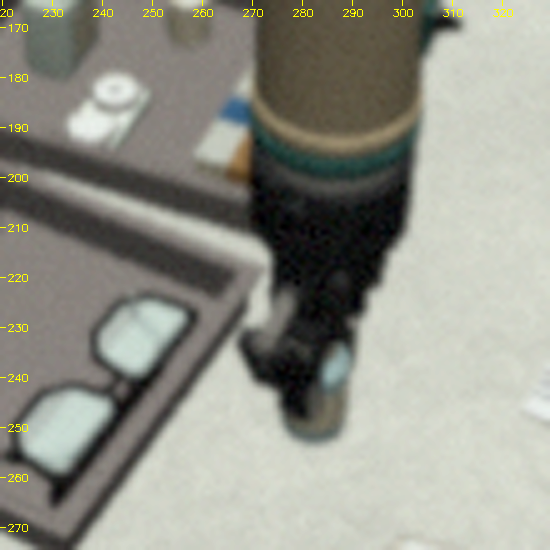

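```bash
python3 -m jog '[{"x":0,"y":-15,"z":0,"ax":0,"ay":0,"az":0,"grip":20},{"x":0,"y":-50,"z":0,"ax":0,"ay":0,"az":0,"grip":20},{"x":0,"y":-90,"z":0,"ax":0,"ay":0,"az":0,"grip":20},{"x":0,"y":-105,"z":0,"ax":0,"ay":0,"az":0,"grip":20},{"x":0,"y":-105,"z":0,"ax":0,"ay":0,"az":0,"grip":20}]'; python3 go.py TS 18 0 141 -92.1; python3 - <<'E'
from h import *
s=snap('scene','s23');crop(s,220,145,110,110,5,'s23.png',10)
E
```

```text
clock: 29.3
eef_pos: [705.2, -76.5, 143.2]
tool_rot: [-1.565, -0.001, -1.617]
force: [0.1, 0.1, -0.8]
width: 32.1
[ 535.8 -113.9]
t 29.3 pos [705.2 -76.5 143.2] yaw -92.6 w 32.1 F [ 0.1  0.1 -0.8]
x 45 y 1 z -167 | ax -0.006 ay -0.009 az 0.001
```

View pics/s23.png

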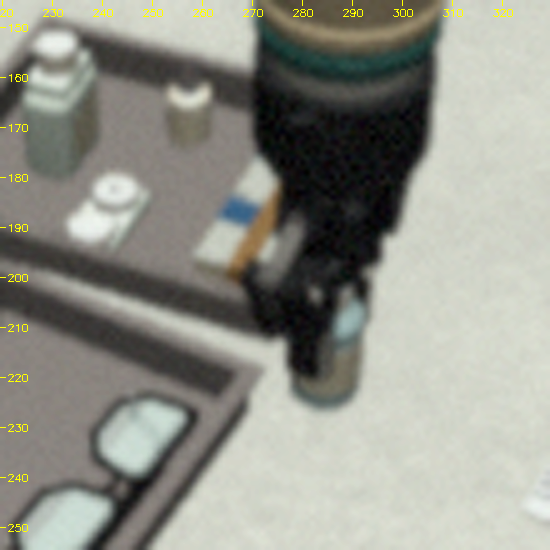

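```bash
python3 -m jog '[{"x":45,"y":0,"z":-167,"ax":-0.006,"ay":-0.009,"az":0,"grip":20},{"x":45,"y":0,"z":-167,"ax":-0.006,"ay":-0.009,"az":0,"grip":20},{"x":45,"y":0,"z":-167,"ax":-0.006,"ay":-0.009,"az":0,"grip":20},{"x":45,"y":0,"z":-167,"ax":-0.006,"ay":-0.009,"az":0,"grip":20},{"x":45,"y":0,"z":-167,"ax":-0.006,"ay":-0.009,"az":0,"grip":20}]'; python3 -m jog '[{"x":0,"y":0,"z":0,"ax":0,"ay":0,"az":0,"grip":20},{"x":0,"y":0,"z":0,"ax":0,"ay":0,"az":0,"grip":20},{"x":0,"y":0,"z":0,"ax":0,"ay":0,"az":0,"grip":20}]'; python3 go.py TS 18 0 60 -92.1; python3 - <<'E'
from h import *
s=snap('scene','s24');crop(s,140,145,160,130,4.5,'s24.png',10)
E
```

```text
clock: 29.85
eef_pos: [529.6, -113.1, 138.2]
tool_rot: [-1.583, 0.002, -1.613]
force: [0.9, -0.4, -1.1]
width: 31.7
clock: 30.15
eef_pos: [535.6, -112.6, 139.0]
tool_rot: [-1.577, -0.0, -1.606]
force: [0.3, -0.4, -1.2]
width: 32.1
[ 535.8 -113.9]
t 30.15 pos [ 535.6 -112.6  139. ] yaw -92.0 w 32.1 F [ 0.3 -0.4 -1.2]
x 1 y 79 z 1 | ax 0.006 ay 0.001 az 0.000
```

View pics/s24.png

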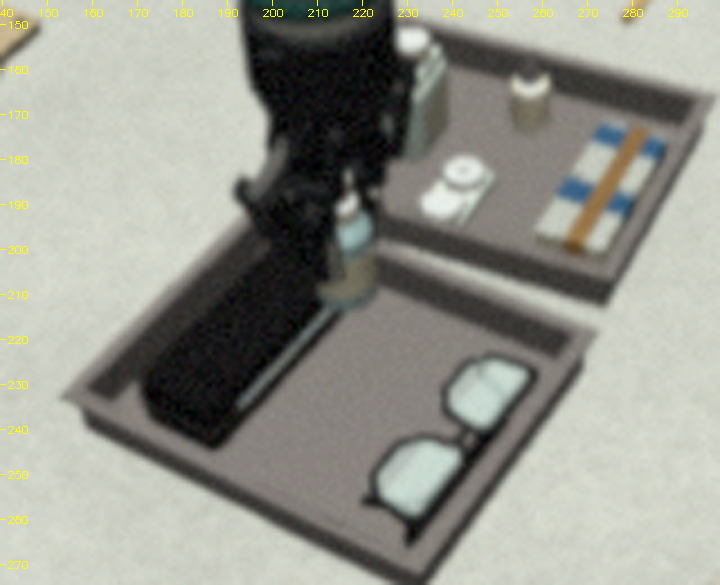

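```bash
python3 -m jog '[{"x":1,"y":25,"z":1,"ax":0.006,"ay":0,"az":0,"grip":20},{"x":1,"y":50,"z":1,"ax":0.006,"ay":0,"az":0,"grip":20},{"x":1,"y":75,"z":1,"ax":0.006,"ay":0,"az":0,"grip":20},{"x":1,"y":92,"z":1,"ax":0.006,"ay":0,"az":0,"grip":20},{"x":1,"y":92,"z":1,"ax":0.006,"ay":0,"az":0,"grip":20}]'; python3 -m jog '[{"x":0,"y":0,"z":0,"ax":0,"ay":0,"az":0,"grip":20},{"x":0,"y":0,"z":0,"ax":0,"ay":0,"az":0,"grip":20}]'; python3 go.py TS 18 0 41 -92.1; python3 - <<'E'
from h import *
s=snap('scene','s25');crop(s,140,145,160,130,4.5,'s25.png',10)
E
```

```text
clock: 30.7
eef_pos: [534.1, -113.3, 45.4]
tool_rot: [-1.575, 0.001, -1.607]
force: [-2.0, -0.0, -0.6]
width: 32.2
clock: 30.9
eef_pos: [535.9, -114.5, 48.5]
tool_rot: [-1.569, -0.001, -1.608]
force: [0.8, -0.4, -0.4]
width: 32.2
[ 535.8 -113.9]
t 30.9 pos [ 535.9 -114.5   48.5] yaw -92.1 w 32.2 F [ 0.8 -0.4 -0.4]
x -1 y 7 z -0 | ax -0.002 ay -0.000 az 0.001
```

View pics/s25.png

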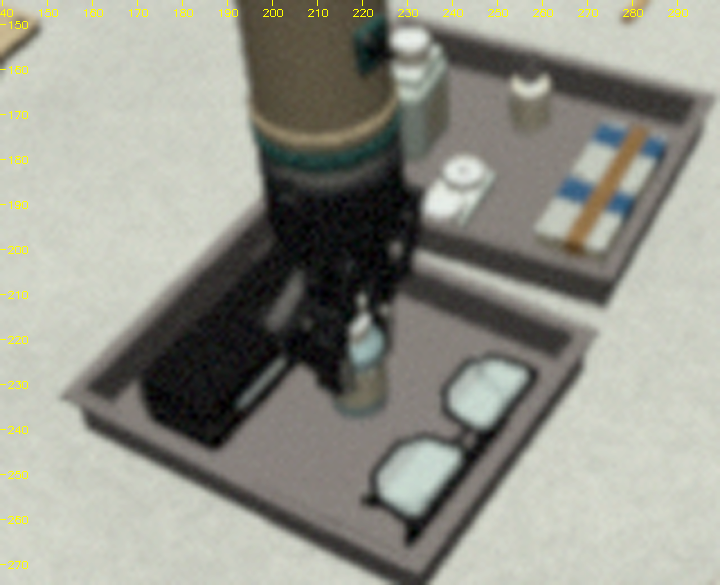

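```bash
python3 -m jog '[{"x":0,"y":3,"z":0,"ax":0,"ay":0,"az":0,"grip":20},{"x":0,"y":5,"z":0,"ax":0,"ay":0,"az":0,"grip":20},{"x":0,"y":5,"z":0,"ax":0,"ay":0,"az":0,"grip":20}]'; python3 -m jog '[{"x":0,"y":2,"z":0,"ax":0,"ay":0,"az":0,"grip":20},{"x":0,"y":2,"z":0,"ax":0,"ay":0,"az":0,"grip":20},{"x":0,"y":2,"z":0,"ax":0,"ay":0,"az":0,"grip":20}]'; python3 go.py TS 18 0 41 -92.1
```

```text
clock: 31.25
eef_pos: [535.0, -113.9, 42.5]
tool_rot: [-1.571, 0.0, -1.608]
force: [-1.2, -0.3, -0.7]
width: 32.0
clock: 31.55
eef_pos: [535.2, -114.1, 40.7]
tool_rot: [-1.57, 0.0, -1.608]
force: [0.3, 0.9, 2.0]
width: 31.8
[ 535.8 -113.9]
t 31.55 pos [ 535.2 -114.1   40.7] yaw -92.1 w 31.8 F [0.3 0.9 2. ]
x -0 y -0 z 1 | ax -0.000 ay -0.001 az -0.000
```

Contact with the floor (+2 N). Release, rise, check.

```bash
python3 -m jog '[{"x":0,"y":0,"z":0,"ax":0,"ay":0,"az":0,"grip":38},{"x":0,"y":0,"z":0,"ax":0,"ay":0,"az":0,"grip":45},{"x":0,"y":0,"z":0,"ax":0,"ay":0,"az":0,"grip":52},{"x":0,"y":0,"z":0,"ax":0,"ay":0,"az":0,"grip":52}]'; python3 -m jog '[{"x":0,"y":-15,"z":0,"ax":0,"ay":0,"az":0,"grip":52},{"x":0,"y":-40,"z":0,"ax":0,"ay":0,"az":0,"grip":52},{"x":0,"y":-80,"z":0,"ax":0,"ay":0,"az":0,"grip":52},{"x":0,"y":-130,"z":0,"ax":0,"ay":0,"az":0,"grip":52},{"x":0,"y":-170,"z":0,"ax":0,"ay":0,"az":0,"grip":52}]'; python3 -m jog '[{"x":200,"y":-170,"z":0,"ax":0,"ay":0,"az":0,"grip":52},{"x":200,"y":-170,"z":0,"ax":0,"ay":0,"az":0,"grip":52},{"x":200,"y":-170,"z":0,"ax":0,"ay":0,"az":0,"grip":52},{"x":200,"y":-170,"z":0,"ax":0,"ay":0,"az":0,"grip":52},{"x":200,"y":-170,"z":0,"ax":0,"ay":0,"az":0,"grip":52}]';python3 -m jog '[{"x":100,"y":0,"z":0,"ax":0,"ay":0,"az":0,"grip":52},{"x":100,"y":0,"z":0,"ax":0,"ay":0,"az":0,"grip":52},{"x":100,"y":0,"z":0,"ax":0,"ay":0,"az":0,"grip":52},{"x":100,"y":0,"z":0,"ax":0,"ay":0,"az":0,"grip":52}]'; python3 - <<'E'
from h import *
s=snap('scene','s26');crop(s,140,135,160,140,4.5,'s26.png',10)
t=snap('top','t26');crop(t,180,155,165,115,4.8,'t26.png',10)
E
```

```text
clock: 31.95
eef_pos: [535.0, -114.0, 40.5]
tool_rot: [-1.571, 0.0, -1.608]
force: [-0.6, 0.1, 1.1]
width: 52.1
clock: 32.45
eef_pos: [534.9, -114.8, 213.9]
tool_rot: [-1.569, -0.001, -1.609]
force: [1.4, 0.6, -0.4]
width: 51.9
clock: 32.95
eef_pos: [526.9, -305.8, 375.2]
tool_rot: [-1.57, -0.001, -1.609]
force: [0.5, -0.2, -0.4]
width: 52.1
clock: 33.35
eef_pos: [522.4, -406.1, 373.1]
tool_rot: [-1.571, -0.001, -1.613]
force: [0.2, 0.8, -0.1]
width: 51.8
```

View pics/s26.png

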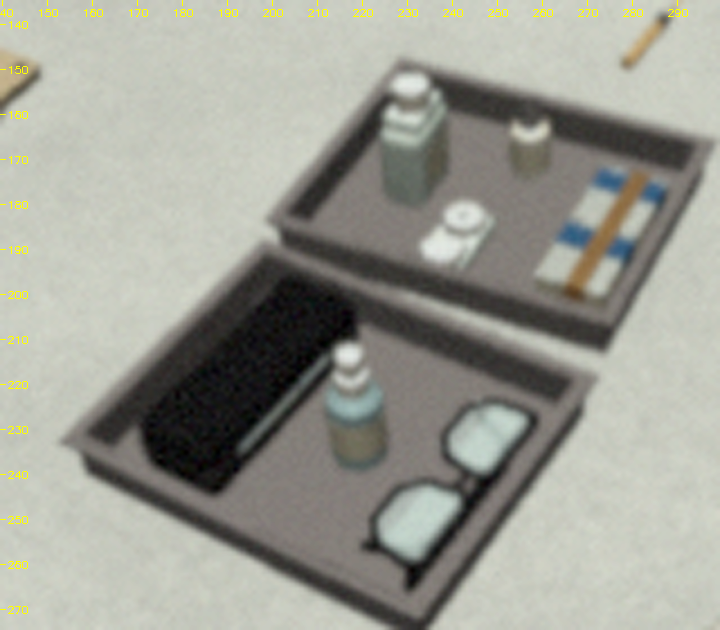

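View pics/t26.png

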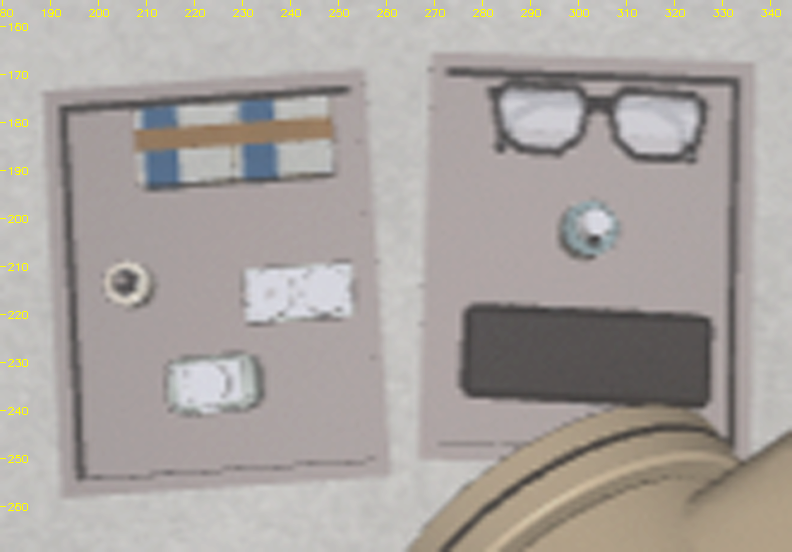

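```bash
python3 - <<'E'
from h import *
t=load('t26')
from go import tray
from m import *
def loc(T,p):
    a=np.radians(T[1]);d=p[:2]-np.array(T[0]);return np.round([np.cos(a)*d[0]+np.sin(a)*d[1],-np.sin(a)*d[0]+np.cos(a)*d[1]],0)
for n,T,u,v,z in(('lens',TC,241.7,215.5,20),('drops',TC,206.5,213,60),('sol',TC,222,234,96),('spray',TS,303,200.5,90),('case',TS,302,228.5,44)): print(n,loc(T,px2w(t,u,v,z)))
print(np.abs(read_state()['qd']).max())
print(finish_job())
E
```

```text
lens [-10. -50.]
drops [ 2. 49.]
sol [-62.   4.]
spray [18.  3.]
case [-59.   0.]
0.024959256262830454
the job is handed in; nothing more can be done
None
```

Both trays are made up and the job is handed in, at about 33.5 s on the robot's clock. The hand-in gave no verdict.

- **Spectacles tray:** the hard case lies flat and the pump spray stands between it and the spectacles.
- **Contacts tray:** the solution bottle and the dropper bottle stand upright and the twin-well lens case lies flat.

The last pictures show all five released, upright or flat on the tray floor. The spectacles and cartons are at the same pixels as at the start. The arm was well clear above.

From the final top picture, the centres in tray coordinates (mm), all within ±105 lengthwise and ±85 crosswise:

| Item | x | y |
|---|---|---|
| Hard case | -59 | 0 |
| Pump spray | 18 | 3 |
| Solution bottle | -62 | 4 |
| Dropper bottle | 2 | 49 |
| Lens case | -10 | -50 |

No check failed, but these disagreed or were not measured:

- **Dropper position:** the top picture puts it about 6 mm off the y of 55 I aimed at. I measured near its cap tip, whose height I only estimated.
- **Lens case release:** it was let go an estimated 3 mm above the floor and settled flat.
- **Tray outlines:** the rims measured about 10 mm longer and wider than given. The inner walls matched the given sizes, so I used those.
- **Heights and tilts:** I judged these by eye from the pictures and by the floor-contact force at release, not by a separate measurement.

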